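Put the ironing things back on their own stands

ROBOT

A 6-joint arm with a two-finger parallel gripper is mounted at the origin on the work surface. World frame = base frame: x ahead of the robot, y to its left, z up, the work surface at z = 0. Lengths are in m, angles in rad, forces in N, time in s.
With the tool pointing down it reaches from about 0.275 to 0.725 m from the base axis. Payload 15.9 kg.
Tool frame: the origin (TCP) lies between the finger pads; the fingertips stand ctrl.nose_length ahead of it and the grasp point (between the pads) lies 2 mm behind it (ctrl.nose_length is the distance from the TCP to the fingertips, in m); z points along the fingers, y is the direction in which the jaws open and shut (so a half turn about z gives the same grasp; the last joint's range is limited). The gripper opens to 85 mm and grips with 20 to 120 N. Pads are 22 mm wide; open, the fingers measure 114 mm over their backs; the gripper's body (76 mm by 85 mm) begins 54 mm behind the grasp point. The pads swing forward as they close: fully open they stand 13 mm farther back than shut.
Start: joints at [1.19, 0.213, -0.034, 1.323, 0, 1.571], TCP at [0.186, 0.464, 0.248] pointing down, gripper open.
Joint ranges: [-2.98, 2.98], [-0.74, 1.72], [-1.14, 1.35], [-2.1, 2.04], [-1.57, 1.44], [-3.14, 3.14]. Speed limits (rad/s): [1.89, 1.89, 2.39, 2.57, 3.14, 3.14].

INTERFACE

Orientations are given as a unit quaternion [x, y, z, w].
In Python, from workcell import ctrl, imaging gives the robot as it stands.
- The arm moves only by the tool jog_arm, never from a script. Its argument "steps" is a list of rows, each an object with "delta_pos": the shift along the tool's x, y, z normalised to -1 to 1, where 1 is 0.4 m, a list of three; "roll": the turn about the tool's z normalised to -1 to 1, where 1 is 180 degrees. A call has 1 to 5 rows; each row is the pose to reach, as a shift and turn from the pose commanded when the call began, along the tool's axes at that moment, turning the shorter way round; what a row does not reach only later rows make up. A row lasts 1/8 s, in which the tool goes at most 62.5 mm and 10.7 degrees, less where a joint would pass 70% of its speed; a pose out of reach is approached as far as the arm can. A call with a number of a shift or a turn outside -1 to 1 is refused whole. A call with a gripper value outside its range is refused whole. "claw" is the opening, from 0 (shut) to 1 (fully open), set as the call begins (left out, the last holds). The fingers move at their own pace and stop on an object; "newtons" is the grip in N (left out, the last holds). Time passes only in rows, so rows that repeat a pose let the fingers close. It gives the time, the measured TCP pose, the force and the opening at its end, in the units of the state.
- ctrl.sense(): the state, without advancing time (a new reading comes with each control period).
- imaging.camera(name): name is "scene" or "top" or "wrist"; returns the picture (384x512x3 uint8, red, green, blue); there is no depth.
- imaging.camera_info(name): a dict with "K" (3x3 intrinsics, pixels), "eye" and "rotation" of the camera in the world; the wrist camera has in their place "tool_from_camera" (4x4, takes a point from camera to tool coordinates, whose origin is the TCP and whose axes are the flange's). Camera axes: x right, y down, z forward; pixel columns grow to the right and rows downward; lengths in m; the calibration is good to about 2 mm. A picture is of the moment at which its call begins: read the wrist's pose just before it. camera_info takes no time and is no camera call.
- ctrl.job_done(): hands the job in, once; it reports no verdict.
The state is a dict: "time": time; "qpos": joint angles; "dq": joint speeds; "joint_torque": joint torques, N m; "position": TCP position; "eef_rot": TCP orientation; "contact_force": force on the tool from outside, world axes, zero at the start; "wrist_torque": the same for the moment, N m; "finger_gap": opening from 0.0 (shut) to 1.0 (fully open).
Only numpy, scipy, OpenCV 4.12 (cv2) and the standard library are available. Lean on these libraries where they do the work, as an engineer would, in place of code of your own. Each camera call takes 0.05 s, during which the arm holds its last target. There are 200 camera calls.

TASK

The four things of this ironing corner have been put down on one another's stands: put the iron back on its steel rest, the clothes brush on the long tray, the round bottle on the round mat and the square tin on the square mat; the empty wooden board is free to park a thing on the way. Centre each on its stand and line it up with the stand's edges (the iron and the brush lengthwise, either way round), standing as it does now; set things down rather than drop them, tip nothing over and leave the potted plant where it is.

Things in the scene. Friction and masses are not known exactly. Their poses are not given: they have to be found in the camera images.
- iron: white and grey household iron flat on its steel sole: 150 mm long (its x, pointed nose at +x), 75 mm wide, 97 mm high, about 0.7 kg. Origin: middle of the underside, below the balance point. Handle: a level grey bar along x above the body, 104 mm long, 26 mm wide (y), from 75 to 97 mm above the origin; the body below reaches up to 47 mm.
- brush: dark wooden clothes brush lying on its black bristles, 150 mm long (its x), 42 mm wide (y), 38 mm high; the wooden back is the upper 22 mm, the bristles (rigid here, 34 mm wide) the lower 16 mm. Origin: middle of the underside (bristle tips). About 0.14 kg.
- bottle: round aluminium linen-water bottle with a paper band and a black cap, upright: 60 mm in diameter, 150 mm high in all; sloping shoulder and neck from 92 to 120 mm, cap 34 mm in diameter from 120 to 150 mm above the origin. Origin: centre of the underside, z up. About 0.3 kg.
- tin: square white enamel tin with a grey lid and a round wooden knob, upright: 66 mm square (sides along its x and y), lid 69 mm square with its top 90 mm above the origin, knob 30 mm in diameter from 90 to 116 mm. Lid and knob are fast to the tin: it is lifted by the knob. Origin: centre of the underside. About 0.35 kg.
- iron_rest: the iron's place: flat rectangular rest, a steel plate in a black rubber frame, 182 mm (its x) by 107 mm (y), 8 mm high, without a rim, fixed to the worktop. Origin: centre of its underside, on the worktop; its flat top is 8 mm above.
- brush_tray: the brush's place: long narrow white grooved ceramic slab, 180 mm (its x) by 72 mm (y), 8 mm high, flat without a rim, fixed. Origin: centre of its underside; top 8 mm above.
- round_mat: the bottle's place: round white ceramic drip mat, 110 mm in diameter, 8 mm high, flat without a rim, fixed. Origin: centre of its underside; top 8 mm above.
- square_mat: the tin's place: square white grooved ceramic drip mat, 110 by 110 mm (sides along its x and y), 8 mm high, flat without a rim, fixed. Origin: centre of its underside; top 8 mm above.
- board: empty dark wooden board, 170 mm (its x) by 130 mm (y), 8 mm high, flat, fixed: the free spot where a thing can be parked for the moment. Origin: centre of its underside; top 8 mm above.
- plant: small potted grass in a white pot, 68 mm across at the rim, about 115 mm high with its leaves (90 mm spread), loose among the things; leave it alone. Origin: centre of the pot's underside. A small white mug and a thread spool, up to 50 mm high, also stand in the gaps; nothing among the stands is higher than the bottle.

How it is judged:
By the outcome, as a careful person would: the job done as asked, in the order asked, and still so for the second after the job is handed in, with the robot touching nothing.
It also fails if it takes over 141 s, if anything falls off the work surface, if the arm or the gripper's body presses on something with over 40 N, if the wrist force passes 120 N, or if a joint passes its speed limit or range.

## Working session

There is one attempt and no reset: what is moved stays moved. The work goes in short steps, Python scripts to look and compute and a tool call to move; the robot and the scene stay as the last step left them, time stands still between calls to the robot, and variables do not carry over. Pictures are saved under pics/ and viewed, on a budget of 14 in all, crops included, one or two more only if the job needs it, and the job is handed in when it is done.

Besides the shell and the picture viewer there is one more tool, called after "Call:" as a command line: name --argument value ..., lists and objects as JSON in quotes. jog_arm: Moves the arm, as the interface text tells. Its arguments: {"type":"object","properties":{"steps":{"type":"array","items":{"type":"object","properties":{"delta_pos":{"type":"array","items":{"type":"number","minimum":-1,"maximum":1}},"roll":{"type":"number","minimum":-1,"maximum":1}}}},"claw":{"type":"number"},"newtons":{"type":"number"}},"required":["steps"]}

```bash
ls; mkdir -p pics; python3 - <<'E'
from workcell import ctrl, imaging
import cv2, numpy as np
np.set_printoptions(precision=4,suppress=True)
print(ctrl.sense(), ctrl.nose_length)
for n in ("scene","top","wrist"): print(n, imaging.camera_info(n))
for n in ("scene","top"):
    im=imaging.camera(n)[:,:,::-1]; cv2.imwrite(f"pics/{n}0.png",cv2.resize(im,(800,600),interpolation=cv2.INTER_CUBIC)); np.save(f"pics/{n}0.npy",im)
E
```

```text
pics
{'time': 0.0, 'qpos': array([ 1.19  ,  0.2134, -0.035 ,  1.3235,  0.    ,  1.5708]), 'dq': array([-0.0011, -0.0002,  0.0002,  0.0012, -0.0003, -0.0009]), 'joint_torque': array([ -0.0028, -68.6173,  48.7114,   0.0177,  -0.0003,   0.    ]), 'position': array([0.1857, 0.4639, 0.2478]), 'eef_rot': array([ 0.1892,  0.9819, -0.0006, -0.0001]), 'contact_force': array([-1.3456,  0.4852,  0.6667]), 'wrist_torque': array([-0.041 , -0.007 ,  0.0304]), 'finger_gap': 0.9996965070900479} 0.017
scene {'K': array([[355.5379,   0.    , 265.9757],
       [  0.    , 355.5379, 189.4517],
       [  0.    ,   0.    ,   1.    ]]), 'eye': array([ 1.4958, -0.0464,  0.6953]), 'rotation': array([ 0.6458,  0.6007, -0.3228, -0.3433])}
top {'K': array([[369.545 ,   0.    , 254.7353],
       [  0.    , 369.545 , 194.2525],
       [  0.    ,   0.    ,   1.    ]]), 'eye': array([0.424 , 0.0157, 1.2484]), 'rotation': array([ 0.7112, -0.702 ,  0.0261, -0.0284])}
wrist {'K': array([[317.2221,   0.    , 254.2558],
       [  0.    , 317.2221, 192.0853],
       [  0.    ,   0.    ,   1.    ]]), 'tool_from_camera': array([[ 0.0004, -0.9513, -0.3082,  0.0789],
       [ 1.    ,  0.0004,  0.    , -0.0002],
       [ 0.0001, -0.3082,  0.9513, -0.1254],
       [ 0.    ,  0.    ,  0.    ,  1.    ]])}
```

View pics/top0.png

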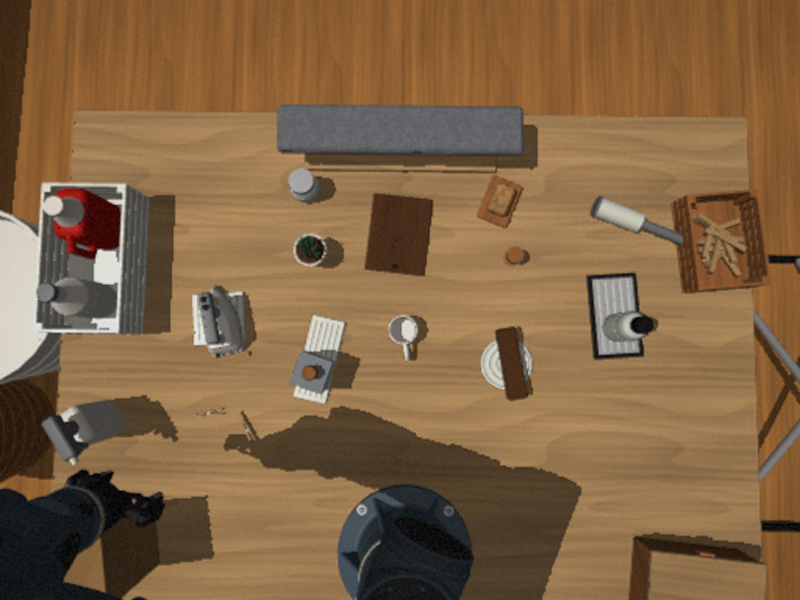

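View pics/scene0.png

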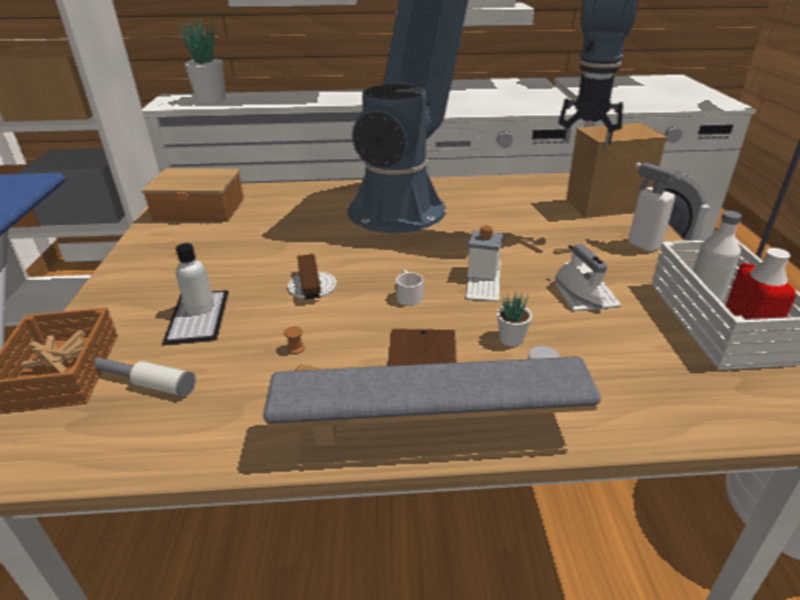

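The top view shows the iron on the square mat (220,320), the tin on the tray (318,360), the brush on the round mat (508,363), the bottle on the steel rest (617,317), the board at (399,234) and the plant at (310,250). I'll measure roughly from this, then refine with the wrist camera.

```bash
cat > h.py <<'E'
from workcell import ctrl, imaging
import cv2, numpy as np
from scipy.spatial.transform import Rotation as R
np.set_printoptions(precision=4,suppress=True)
def campose(n, s=None):
    i=imaging.camera_info(n)
    if n!="wrist": return i["K"],R.from_quat(i["rotation"]).as_matrix(),np.array(i["eye"])
    T=np.eye(4);T[:3,:3]=R.from_quat(s["eef_rot"]).as_matrix();T[:3,3]=s["position"]
    T=T@i["tool_from_camera"]; return i["K"],T[:3,:3],T[:3,3]
def ray(P,uv,z):
    K,r,e=P; uv=np.atleast_2d(uv).astype(float)
    d=np.c_[uv,np.ones(len(uv))]@np.linalg.inv(K).T@r.T
    return (e+d*((z-e[2])/d[:,2])[:,None])[:,:2]
def proj(P,X):
    K,r,e=P; q=(np.atleast_2d(X)-e)@r@K.T; return q[:,:2]/q[:,2:]
def yaw(s):  # world angle of tool x
    m=R.from_quat(s["eef_rot"]).as_matrix(); return np.degrees(np.arctan2(m[1,0],m[0,0]))
def shot(name):
    s=ctrl.sense(); im=imaging.camera("wrist")[:,:,::-1]
    np.savez(f"pics/{name}.npz",im=im,p=s["position"],q=s["eef_rot"])
    cv2.imwrite(f"pics/{name}.png",cv2.resize(im,(800,600),interpolation=cv2.INTER_CUBIC))
    print(name,s["time"],s["position"],yaw(s))
def load(name):
    d=np.load(f"pics/{name}.npz"); return d["im"],campose("wrist",dict(position=d["p"],eef_rot=d["q"]))
def go(xyz,yawdeg=None):
    """rows needed: tool-frame shift/0.4 and roll/180 from the current pose to a world TCP target, tool-x world angle mod 180"""
    s=ctrl.sense(); m=R.from_quat(s["eef_rot"]).as_matrix()
    d=m.T@(np.array(xyz)-s["position"])/0.4
    r=0 if yawdeg is None else -((yawdeg-yaw(s)+90)%180-90)/180
    print("delta",d.round(4),"roll",round(r,4),"rows",int(max(np.ceil(np.linalg.norm(d)*.4/.0625),np.ceil(abs(r)*180/10.7))))
E
python3 - <<'E'
from h import *
P=campose("top"); g=lambda u,z: ray(P,np.array(u)/1.5625,z)
print("boardc",g([(375,194),(433,200),(425,275),(366,270)],.008).mean(0), "rest",g([(588,275),(635,273),(642,355),(595,359)],.008).mean(0))
print("rmat",g((506,363),.008),"tray",g([(313,316),(346,321),(327,403),(293,396)],.008).mean(0))
print("sqmat",g([(193,294),(241,290),(246,340),(196,345)],.008).mean(0))
print("iron handle",g([(207,300),(235,345)],.105),"tin knob",g((310,372),.124),"brush",g((511,363),.046),"bottle",g((641,325),.158))
print("plant",g((310,250),.06),"mug",g((403,328),.05),"grey board",g([(277,105),(522,152)],.1))
print(R.from_quat(ctrl.sense()["eef_rot"]).as_matrix())
E
```

```text
boardc [0.6702 0.0186] rest [ 0.5004 -0.4461]
rmat [[ 0.3953 -0.212 ]] tray [0.399  0.1862]
sqmat [0.4853 0.4053]
iron handle [[0.5143 0.4   ]
 [0.4258 0.3412]] tin knob [[0.3756 0.1886]] brush [[ 0.3963 -0.2153]] bottle [[ 0.4734 -0.439 ]]
plant [[0.625  0.2047]] mug [[0.4657 0.0092]] grey board [[ 0.9176  0.2736]
 [ 0.8251 -0.2281]]
[[-0.9284  0.3716 -0.0003]
 [ 0.3716  0.9284 -0.0009]
 [-0.     -0.001  -1.    ]]
```

```bash
python3 -c "
from h import *
go((.42,.29,.34),180)"
```

```text
delta [-0.7053 -0.1862 -0.2301] roll -0.1212 rows 5
```

Call:
jog_arm --steps '[{"delta_pos":[-0.705,-0.186,-0.23],"roll":-0.121},{"delta_pos":[-0.705,-0.186,-0.23],"roll":-0.121},{"delta_pos":[-0.705,-0.186,-0.23],"roll":-0.121},{"delta_pos":[-0.705,-0.186,-0.23],"roll":-0.121},{"delta_pos":[-0.705,-0.186,-0.23],"roll":-0.121}]'

```text
time: 0.72
position: [0.4162, 0.2925, 0.3388]
eef_rot: [0.0, 1.0, -0.0, -0.0]
contact_force: [1.1, 1.5, -0.3]
finger_gap: 1.0
```

Call:
jog_arm --steps '[{"delta_pos":[0,0,0]},{"delta_pos":[0,0,0]}]'

```text
validation failed for argument at $.st...
```

```bash
python3 -c "
from h import *
shot('A');go((.42,-.32,.34),180)"
```

```text
A 0.725 [0.4162 0.2925 0.3388] 179.96693014005345
delta [-0.0044 -1.522   0.0023] roll -0.0014 rows 10
```

View pics/A.png

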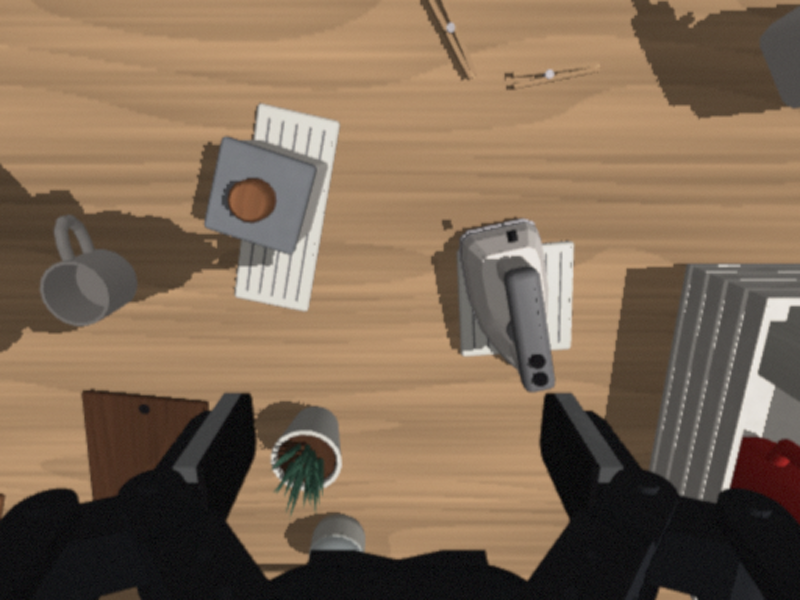

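The wrist view shows the tin (265,195) on the tray, with tray corners (260,104), (339,123), (307,310), (236,297). The iron's handle runs from (516,275) to (540,385) over the square mat. The mug, plant and board are left and below. The second jog was refused, probably because a roll is needed in each row.

Call:
jog_arm --steps '[{"delta_pos":[0.0,-0.76,0.0],"roll":0.0},{"delta_pos":[0.0,-0.76,0.0],"roll":0.0},{"delta_pos":[0.0,-0.76,0.0],"roll":0.0},{"delta_pos":[0.0,-0.76,0.0],"roll":0.0},{"delta_pos":[0.0,-0.76,0.0],"roll":0.0}]'

```text
time: 1.4
position: [0.4142, -0.012, 0.3383]
eef_rot: [0.001, 1.0, -0.0, 0.0]
contact_force: [1.4, 0.5, 0.8]
finger_gap: 1.001
```

Call:
jog_arm --steps '[{"delta_pos":[0.0,-0.76,0.0],"roll":0.0},{"delta_pos":[0.0,-0.76,0.0],"roll":0.0},{"delta_pos":[0.0,-0.76,0.0],"roll":0.0},{"delta_pos":[0.0,-0.76,0.0],"roll":0.0},{"delta_pos":[0.0,-0.76,0.0],"roll":0.0}]'

```text
time: 2.02
position: [0.414, -0.3162, 0.338]
eef_rot: [0.001, 1.0, 0.0, -0.0]
contact_force: [0.6, 0.9, -0.2]
finger_gap: 1.0
```

Call:
jog_arm --steps '[{"delta_pos":[0.0,0.0,0.0],"roll":0.0},{"delta_pos":[0.0,0.0,0.0],"roll":0.0}]'

```text
time: 2.28
position: [0.4145, -0.3137, 0.338]
eef_rot: [0.001, 1.0, 0.0, -0.0]
contact_force: [-0.1, -0.0, 0.4]
finger_gap: 1.002
```

```bash
python3 -c "
from h import *
shot('B')"
```

```text
B 2.275 [ 0.4145 -0.3137  0.338 ] 179.93024042399045
```

View pics/B.png

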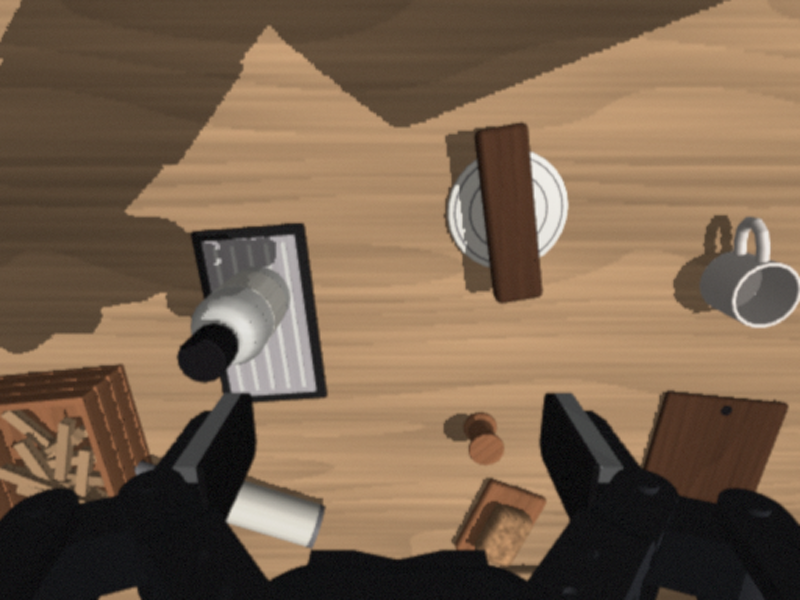

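View B shows the bottle (cap top about (202,357)) on the rest with corners (193,233), (303,224), (326,396), (254,402 partly hidden). The brush corners are (477,130), (527,123), (542,294), (497,301), and the round mat centre is about (507,209).

```bash
python3 -c "
from h import *
im,P=load('B'); g=lambda u,z: ray(P,np.array(u)/1.5625,z)
print('cap',g((202,357),.158)); 
r=g([(193,233),(303,224),(326,396)],.008); print('rest',r,np.linalg.norm(np.diff(r,axis=0),axis=1),(r[0]+r[2])/2, np.degrees(np.arctan2(*(r[1]-r[2])[::-1])))
b=g([(477,130),(527,123),(542,294),(497,301)],.046);print('brush',b.mean(0),np.linalg.norm(np.diff(b,axis=0),axis=1),np.degrees(np.arctan2(*(b[1]-b[2])[::-1])))
print('rmat',g([(446,209),(568,209),(507,150),(507,268)],.008))
im,P=load('A')
t=g([(260,104),(339,123),(307,310),(236,297)],.008);print('tray',t.mean(0),np.linalg.norm(np.diff(t,axis=0),axis=1),np.degrees(np.arctan2(*(t[1]-t[2])[::-1])))
print('knob',g((251,199),.124)); t=g([(224,138),(318,163),(295,251),(207,225)],.098); print('lid',t.mean(0),np.linalg.norm(np.diff(t,axis=0),axis=1),np.degrees(np.arctan2(*(t[1]-t[0])[::-1])))
h=g([(516,275),(540,385)],.105);print('handle',h,h.mean(0),np.linalg.norm(h[1]-h[0]),np.degrees(np.arctan2(*(h[1]-h[0])[::-1])))
t=g([(573,242),(570,348),(461,356)],.008);print('sq',(t[0]+t[2])/2,np.linalg.norm(np.diff(t,axis=0),axis=1),np.degrees(np.arctan2(*(t[1]-t[0])[::-1])))
t=g([(83,391),(208,402)],.008);print('board edge',t)
go((.478,-.452,.25),yaw(ctrl.sense()))
"
```

```text
cap [[ 0.4743 -0.4451]]
rest [[ 0.4173 -0.5026]
 [ 0.4091 -0.4004]
 [ 0.5865 -0.3872]] [0.1026 0.1779] [ 0.5019 -0.4449] -175.75589272359048
brush [ 0.3968 -0.2181] [0.0398 0.1442 0.0398] -170.19581560244933
rmat [[ 0.3955 -0.2693]
 [ 0.3956 -0.158 ]
 [ 0.3441 -0.2171]
 [ 0.4509 -0.2099]]
tray [0.4021 0.1894] [0.0689 0.1756 0.0691] 167.69974043463705
knob [[0.3754 0.1934]]
lid [0.3758 0.1934] [0.0673 0.0671 0.0668] 75.4235230922079
handle [[0.4337 0.3813]
 [0.5255 0.4074]] [0.4796 0.3944] 0.09538905197207267 15.884387963493284
sq [0.486  0.4062] [0.1076 0.1089] 4.634555391472282
board edge [[ 0.5831 -0.0309]
 [ 0.5959  0.0961]]
delta [-0.1585 -0.3469  0.2206] roll -0.0 rows 3
```

Call:
jog_arm --steps '[{"delta_pos":[-0.15,-0.323,0.25],"roll":0.0},{"delta_pos":[-0.15,-0.323,0.25],"roll":0.0},{"delta_pos":[-0.15,-0.323,0.25],"roll":0.0},{"delta_pos":[-0.15,-0.323,0.25],"roll":0.0}]'

```text
time: 2.82
position: [0.4747, -0.4429, 0.2349]
eef_rot: [0.0, 1.0, 0.002, -0.002]
contact_force: [-0.2, 1.4, 0.0]
finger_gap: 0.998
```

```bash
python3 -c "
from h import *
shot('C')
go((.4745,-.443,.143))"
```

```text
C 2.825 [ 0.4747 -0.4429  0.2349] 179.98958176047435
delta [ 0.0003 -0.0021  0.2353] roll 0 rows 2
```

View pics/C.png

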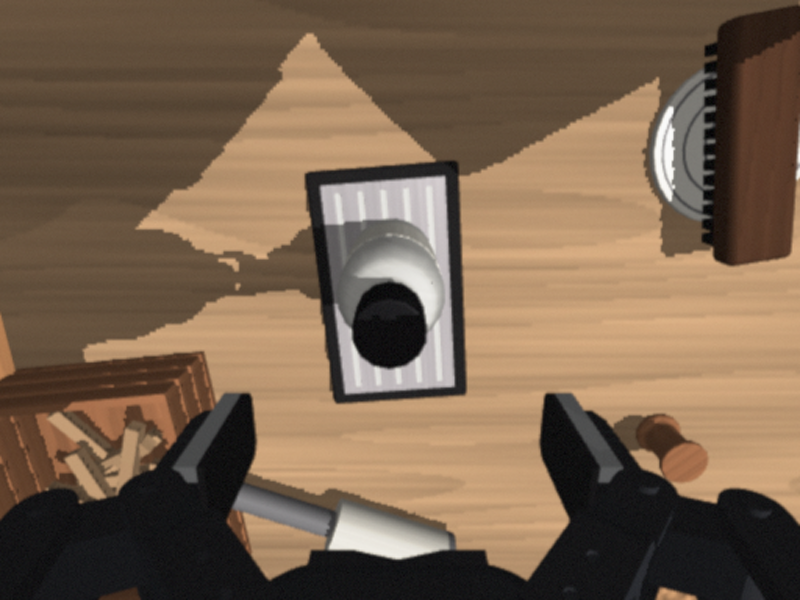

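View C shows all four rest corners, (306,174), (458,161), (466,392) and (337,402), with the cap top centred at about (390,330) on the finger axis.

```bash
python3 -c "
from h import *
im,P=load('C'); g=lambda u,z: ray(P,np.array(u)/1.5625,z)
print('cap',g((390,330),.158)); 
r=g([(306,174),(458,161),(466,392),(337,402)],.008); print('rest',r,np.linalg.norm(np.diff(r,axis=0),axis=1),r.mean(0), np.degrees(np.arctan2(*(r[1]-r[2])[::-1])),np.degrees(np.arctan2(*(r[0]-r[3])[::-1])))
"
```

```text
cap [[ 0.4747 -0.4461]]
rest [[ 0.4176 -0.5054]
 [ 0.4089 -0.4008]
 [ 0.5857 -0.3878]
 [ 0.5945 -0.4905]] [0.105  0.1773 0.1031] [ 0.5017 -0.4461] -175.7951575360994 -175.19438525685342
```

Call:
jog_arm --steps '[{"delta_pos":[0.0,-0.007,0.12],"roll":0.0},{"delta_pos":[0.0,-0.007,0.23],"roll":0.0},{"delta_pos":[0.0,-0.007,0.23],"roll":0.0}]'

```text
time: 3.25
position: [0.4736, -0.4436, 0.1454]
eef_rot: [-0.0, 1.0, 0.001, -0.001]
contact_force: [-0.1, 0.3, 0.2]
finger_gap: 0.995
```

Call:
jog_arm --steps '[{"delta_pos":[0.0,0.0,0.0],"roll":0.0},{"delta_pos":[0.0,0.0,0.0],"roll":0.0},{"delta_pos":[0.0,0.0,0.0],"roll":0.0},{"delta_pos":[0.0,0.0,0.0],"roll":0.0},{"delta_pos":[0.0,0.0,0.0],"roll":0.0}]' --claw 0.0 --newtons 40

```text
time: 3.88
position: [0.4751, -0.4466, 0.148]
eef_rot: [0.0, 1.0, -0.001, 0.001]
contact_force: [-0.9, 0.2, 10.5]
finger_gap: 0.384
```

Call:
jog_arm --steps '[{"delta_pos":[0.0,0.0,0.0],"roll":0.0},{"delta_pos":[0.0,0.0,-0.05],"roll":0.0},{"delta_pos":[0.0,0.0,-0.2],"roll":0.0},{"delta_pos":[0.0,0.0,-0.25],"roll":0.0},{"delta_pos":[0.0,0.0,-0.25],"roll":0.0}]'

```text
time: 4.5
position: [0.4751, -0.4466, 0.248]
eef_rot: [0.0, 1.0, -0.001, 0.001]
contact_force: [0.3, -0.2, -2.6]
finger_gap: 0.38
```

```bash
python3 -c "
from h import *
s=ctrl.sense();print(s['time'],s['finger_gap'],s['contact_force'],s['position'],s['qpos'])
go((.66,.022,.25))"
```

```text
4.5 0.37954508823871363 [ 0.3333 -0.1662 -2.58  ] [ 0.4751 -0.4466  0.248 ] [-0.7545  0.5477  0.4506  1.4706  0.     -0.7538]
delta [-0.4615  1.1718 -0.0065] roll 0 rows 9
```

Call:
jog_arm --steps '[{"delta_pos":[-0.05,0.12,0.0],"roll":0.0},{"delta_pos":[-0.11,0.26,0.0],"roll":0.0},{"delta_pos":[-0.17,0.41,0.0],"roll":0.0},{"delta_pos":[-0.22,0.56,0.0],"roll":0.0},{"delta_pos":[-0.28,0.7,0.0],"roll":0.0}]'

```text
time: 5.12
position: [0.5859, -0.1652, 0.2449]
eef_rot: [0.0, 1.0, 0.0, -0.001]
contact_force: [0.2, -1.0, -1.9]
finger_gap: 0.38
```

Call:
jog_arm --steps '[{"delta_pos":[-0.05,0.12,0.0],"roll":0.0},{"delta_pos":[-0.11,0.26,0.0],"roll":0.0},{"delta_pos":[-0.16,0.38,0.0],"roll":0.0},{"delta_pos":[-0.18,0.45,0.0],"roll":0.0},{"delta_pos":[-0.182,0.472,0.0],"roll":0.0}]'

```text
time: 5.75
position: [0.6589, 0.0232, 0.2444]
eef_rot: [-0.001, 1.0, 0.0, -0.001]
contact_force: [0.9, -0.2, -1.7]
finger_gap: 0.378
```

Call:
jog_arm --steps '[{"delta_pos":[0.0,0.0,0.0],"roll":0.0},{"delta_pos":[0.0,0.0,0.0],"roll":0.0},{"delta_pos":[0.0,0.0,0.0],"roll":0.0}]'

```text
time: 6.12
position: [0.659, 0.0204, 0.2464]
eef_rot: [0.001, 1.0, -0.0, 0.0]
contact_force: [-0.6, -0.2, -1.3]
finger_gap: 0.385
```

```bash
python3 -c "
from h import *
shot('D')
go((.66,.022,.148))"
```

```text
D 6.125 [0.659  0.0204 0.2464] 179.88877625595623
delta [-0.0025  0.0036  0.2462] roll 0 rows 2
```

View pics/D.png

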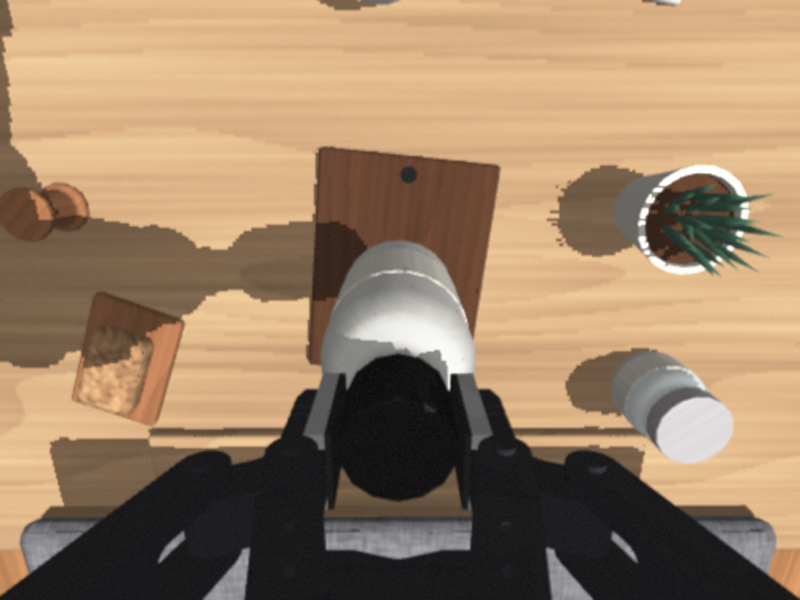

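View D shows the bottle upright in the jaws, over the board (edge (318,147)–(499,167)). The grey sleeve board is well behind it. Lowering.

Call:
jog_arm --steps '[{"delta_pos":[0.0,0.0,0.1],"roll":0.0},{"delta_pos":[0.0,0.0,0.2],"roll":0.0},{"delta_pos":[0.0,0.0,0.23],"roll":0.0},{"delta_pos":[0.0,0.0,0.24],"roll":0.0},{"delta_pos":[0.0,0.0,0.243],"roll":0.0}]'

```text
time: 6.8
position: [0.6598, 0.0214, 0.1505]
eef_rot: [0.0, 1.0, 0.0, 0.001]
contact_force: [0.1, -0.6, -1.8]
finger_gap: 0.385
```

Call:
jog_arm --steps '[{"delta_pos":[0.0,0.0,0.0],"roll":0.0},{"delta_pos":[0.0,0.0,0.002],"roll":0.0}]'

```text
time: 7.05
position: [0.6595, 0.0215, 0.1491]
eef_rot: [0.0, 1.0, 0.0, 0.001]
contact_force: [-0.1, 0.1, -1.5]
finger_gap: 0.386
```

Call:
jog_arm --steps '[{"delta_pos":[0.0,0.0,0.003],"roll":0.0},{"delta_pos":[0.0,0.0,0.006],"roll":0.0},{"delta_pos":[0.0,0.0,0.006],"roll":0.0}]'

```text
time: 7.42
position: [0.66, 0.0216, 0.1481]
eef_rot: [0.0, 1.0, 0.0, 0.002]
contact_force: [-2.4, 0.4, 17.2]
finger_gap: 0.379
```

Call:
jog_arm --steps '[{"delta_pos":[0.0,0.0,-0.003],"roll":0.0},{"delta_pos":[0.0,0.0,-0.003],"roll":0.0},{"delta_pos":[0.0,0.0,-0.003],"roll":0.0},{"delta_pos":[0.0,0.0,-0.003],"roll":0.0}]' --claw 1.0

```text
time: 7.92
position: [0.659, 0.0215, 0.1469]
eef_rot: [0.0, 1.0, -0.0, -0.0]
contact_force: [-0.3, 0.3, -0.5]
finger_gap: 0.997
```

Call:
jog_arm --steps '[{"delta_pos":[0.0,0.0,-0.12],"roll":0.0},{"delta_pos":[0.0,0.0,-0.25],"roll":0.0},{"delta_pos":[0.0,0.0,-0.25],"roll":0.0},{"delta_pos":[0.0,0.0,-0.25],"roll":0.0}]'

```text
time: 8.43
position: [0.6591, 0.0215, 0.2466]
eef_rot: [0.0, 1.0, -0.0, -0.0]
contact_force: [-0.1, 0.7, -0.8]
finger_gap: 0.998
```

```bash
python3 -c "
from h import *
s=ctrl.sense();print(s['finger_gap'],s['contact_force'],s['position'])
go((.48,.395,.24),196)"
```

```text
0.9976522466161162 [-0.0535  0.7096 -0.7958] [0.6591 0.0215 0.2466]
delta [0.4483 0.9335 0.0167] roll -0.0891 rows 7
```

Call:
jog_arm --steps '[{"delta_pos":[0.2,0.45,0.0],"roll":-0.045},{"delta_pos":[0.2,0.45,0.0],"roll":-0.045},{"delta_pos":[0.25,0.5,0.0],"roll":-0.089},{"delta_pos":[0.448,0.933,0.0],"roll":-0.089},{"delta_pos":[0.448,0.933,0.017],"roll":-0.089}]'

```text
time: 9.05
position: [0.5221, 0.3042, 0.2433]
eef_rot: [-0.139, 0.99, -0.0, -0.001]
contact_force: [0.5, 0.8, -0.1]
finger_gap: 1.0
```

Call:
jog_arm --steps '[{"delta_pos":[0.0,0.0,0.0],"roll":0.0},{"delta_pos":[0.0,0.0,0.0],"roll":0.0}]'

```text
time: 9.3
position: [0.5233, 0.3026, 0.2435]
eef_rot: [-0.139, 0.99, -0.0, -0.001]
contact_force: [0.1, -0.3, -0.2]
finger_gap: 0.999
```

```bash
python3 -c "
from h import *
shot('E')
go((.48,.395,.24),196)"
```

```text
E 9.3 [0.5233 0.3026 0.2435] -163.977790543308
delta [0.0414 0.2534 0.0092] roll -0.0002 rows 2
```

Call:
jog_arm --steps '[{"delta_pos":[0.041,0.253,0.01],"roll":0.0},{"delta_pos":[0.041,0.253,0.01],"roll":0.0},{"delta_pos":[0.041,0.253,0.01],"roll":0.0},{"delta_pos":[0.041,0.253,0.01],"roll":0.0}]'

```text
time: 9.85
position: [0.4809, 0.3945, 0.2403]
eef_rot: [-0.138, 0.99, -0.0, -0.0]
contact_force: [-0.2, 0.6, -0.2]
finger_gap: 1.0
```

```bash
python3 -c "
from h import *
shot('F')"
```

```text
F 9.85 [0.4809 0.3945 0.2403] -164.09166523514384
```

View pics/F.png

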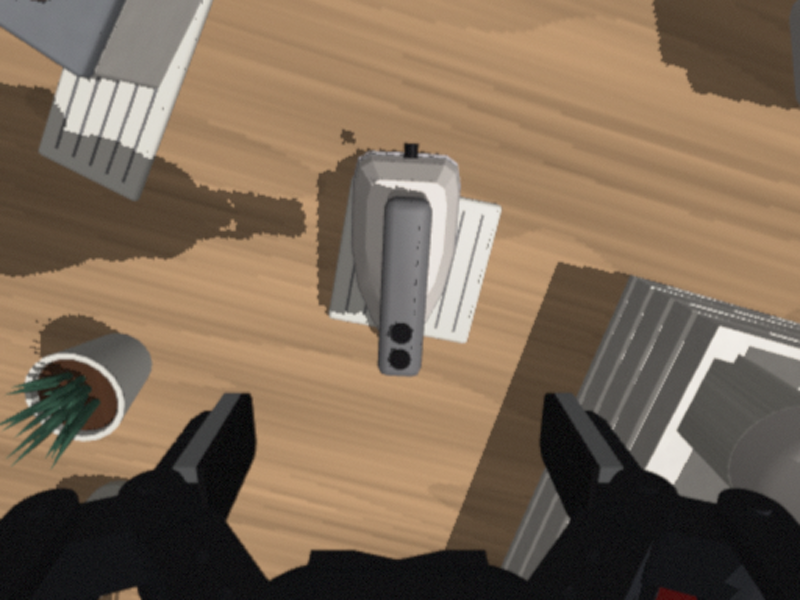

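View F shows the handle from (408,198) to (400,374), nose end at the bottom, sole rear edge at row ~155 (columns 358–458), and square mat corners (500,206), (466,342), (331,317).

```bash
python3 -c "
from h import *
im,P=load('F'); g=lambda u,z: ray(P,np.array(u)/1.5625,z)
h=g([(408,198),(400,374)],.105);d=h[1]-h[0];a=np.arctan2(d[1],d[0]);print('handle',h.mean(0),np.linalg.norm(d),np.degrees(a))
rear=g([(358,160),(458,158),(408,153)],.012); print('rear',rear, 'origin', rear[:2].mean(0)+.075*np.array([np.cos(a),np.sin(a)]), 'width',np.linalg.norm(rear[1]-rear[0]))
t=g([(500,206),(466,342),(331,317)],.008);print('sq',(t[0]+t[2])/2,np.linalg.norm(np.diff(t,axis=0),axis=1),np.degrees(np.arctan2(*(t[1]-t[0])[::-1])))
s=ctrl.sense()
go((*h.mean(0),.095),180+np.degrees(a))
"
```

```text
handle [0.48   0.3977] 0.1008020675220427 13.670881829409588
rear [[0.4251 0.3502]
 [0.405  0.4158]
 [0.4112 0.3819]] origin [0.4879 0.4007] width 0.0686765668792986
sq [0.4857 0.4073] [0.1069 0.1065] 5.247365557329122
delta [-0.      0.0089  0.3636] roll 0.0123 rows 3
```

Call:
jog_arm --steps '[{"delta_pos":[-0.01,0.0075,0.15],"roll":0.012},{"delta_pos":[-0.01,0.0075,0.28],"roll":0.012},{"delta_pos":[-0.01,0.0075,0.35],"roll":0.012},{"delta_pos":[-0.01,0.0075,0.375],"roll":0.012},{"delta_pos":[-0.01,0.0075,0.375],"roll":0.012}]'

```text
time: 10.52
position: [0.4837, 0.399, 0.091]
eef_rot: [-0.12, 0.993, 0.0, 0.0]
contact_force: [0.2, 0.2, 0.2]
finger_gap: 1.0
```

Call:
jog_arm --steps '[{"delta_pos":[0.0,0.0,0.0],"roll":0.0},{"delta_pos":[0.0,0.0,0.0],"roll":0.0},{"delta_pos":[0.0,0.0,0.0],"roll":0.0},{"delta_pos":[0.0,0.0,0.0],"roll":0.0},{"delta_pos":[0.0,0.0,0.0],"roll":0.0}]' --claw 0.0 --newtons 90

```text
time: 11.15
position: [0.4835, 0.3995, 0.0912]
eef_rot: [-0.12, 0.993, -0.0, 0.0]
contact_force: [0.4, -4.3, 5.7]
finger_gap: 0.29
```

Call:
jog_arm --steps '[{"delta_pos":[0.0,0.0,0.0],"roll":0.0},{"delta_pos":[0.0,0.0,-0.03],"roll":0.0},{"delta_pos":[0.0,0.0,-0.1],"roll":0.0},{"delta_pos":[0.0,0.0,-0.2],"roll":0.0},{"delta_pos":[0.0,0.0,-0.25],"roll":0.0}]'

```text
time: 11.78
position: [0.4834, 0.4, 0.193]
eef_rot: [-0.12, 0.993, 0.001, 0.001]
contact_force: [0.0, -0.7, -8.0]
finger_gap: 0.29
```

```bash
python3 -c "
from h import *
s=ctrl.sense();print(s['finger_gap'],s['contact_force'],s['wrist_torque'],s['position'],yaw(s))
go((.5017,-.446,s['position'][2]),184.5)"
```

```text
0.2896920152215871 [ 0.0144 -0.654  -7.9899] [ 0.0338 -0.0203  0.0018] [0.4834 0.4    0.193 ] -166.17082860982538
delta [ 0.461  -2.0646 -0.0027] roll 0.0518 rows 14
```

Call:
jog_arm --steps '[{"delta_pos":[0.0,0.0,-0.1],"roll":0.0},{"delta_pos":[0.02,-0.08,-0.17],"roll":0.01},{"delta_pos":[0.05,-0.22,-0.17],"roll":0.03},{"delta_pos":[0.08,-0.37,-0.17],"roll":0.052},{"delta_pos":[0.12,-0.52,-0.17],"roll":0.052}]'

```text
time: 12.4
position: [0.4858, 0.1845, 0.2588]
eef_rot: [-0.039, 0.999, -0.0, -0.0]
contact_force: [0.9, 0.1, -6.6]
finger_gap: 0.289
```

Call:
jog_arm --steps '[{"delta_pos":[0.01,-0.15,0.0],"roll":0.0},{"delta_pos":[0.02,-0.3,0.0],"roll":0.0},{"delta_pos":[0.03,-0.45,0.0],"roll":0.0},{"delta_pos":[0.04,-0.6,0.0],"roll":0.0},{"delta_pos":[0.05,-0.75,0.0],"roll":0.0}]'

```text
time: 13.02
position: [0.4891, -0.1162, 0.2591]
eef_rot: [-0.039, 0.999, 0.0, 0.0]
contact_force: [1.4, -0.2, -7.5]
finger_gap: 0.292
```

Call:
jog_arm --steps '[{"delta_pos":[0.01,-0.15,0.0],"roll":0.0},{"delta_pos":[0.02,-0.3,0.0],"roll":0.0},{"delta_pos":[0.03,-0.45,0.0],"roll":0.0},{"delta_pos":[0.03,-0.5,0.0],"roll":0.0},{"delta_pos":[0.03,-0.5,0.0],"roll":0.0}]'

```text
time: 13.65
position: [0.4928, -0.316, 0.2582]
eef_rot: [-0.038, 0.999, 0.0, -0.0]
contact_force: [-0.0, 0.1, -7.1]
finger_gap: 0.292
```

```bash
python3 -c "
from h import *
s=ctrl.sense();print(s['position'],yaw(s))
go((.500,-.446,s['position'][2]),184.5)"
```

```text
[ 0.4928 -0.316   0.2582] -175.65857432887395
delta [ 0.0066 -0.3254 -0.0002] roll -0.0009 rows 3
```

Call:
jog_arm --steps '[{"delta_pos":[0.007,-0.12,0.0],"roll":0.0},{"delta_pos":[0.007,-0.25,0.0],"roll":0.0},{"delta_pos":[0.007,-0.325,0.0],"roll":0.0},{"delta_pos":[0.007,-0.325,0.0],"roll":0.0},{"delta_pos":[0.007,-0.325,0.0],"roll":0.0}]'

```text
time: 14.28
position: [0.5008, -0.4435, 0.2587]
eef_rot: [-0.039, 0.999, 0.0, -0.0]
contact_force: [0.0, 0.0, -6.7]
finger_gap: 0.286
```

Call:
jog_arm --steps '[{"delta_pos":[0.0,0.0,0.1],"roll":0.0},{"delta_pos":[0.0,0.0,0.2],"roll":0.0},{"delta_pos":[0.0,0.0,0.3],"roll":0.0},{"delta_pos":[0.0,0.0,0.36],"roll":0.0},{"delta_pos":[0.0,0.0,0.38],"roll":0.0}]'

```text
time: 14.9
position: [0.5003, -0.4428, 0.1057]
eef_rot: [-0.04, 0.999, 0.001, -0.001]
contact_force: [0.4, 0.3, -5.8]
finger_gap: 0.287
```

```bash
python3 -c "
from h import *
s=ctrl.sense();print(s['position'],yaw(s),s['contact_force'])
go((.500,-.446,.0912),184.5)"
```

```text
[ 0.5003 -0.4428  0.1057] -175.4657490832446 [ 0.4092  0.3115 -5.7938]
delta [ 0.0012 -0.0079  0.0362] roll 0.0002 rows 1
```

Call:
jog_arm --steps '[{"delta_pos":[0.001,-0.008,0.01],"roll":0.0},{"delta_pos":[0.001,-0.008,0.022],"roll":0.0},{"delta_pos":[0.001,-0.008,0.03],"roll":0.0},{"delta_pos":[0.001,-0.008,0.034],"roll":0.0},{"delta_pos":[0.001,-0.008,0.036],"roll":0.0}]'

```text
time: 15.52
position: [0.5005, -0.4479, 0.0922]
eef_rot: [-0.039, 0.999, -0.0, 0.0]
contact_force: [-0.0, 0.8, -6.3]
finger_gap: 0.293
```

Call:
jog_arm --steps '[{"delta_pos":[0.0,0.0,0.002],"roll":0.0},{"delta_pos":[0.0,0.0,0.002],"roll":0.0}]'

```text
time: 15.78
position: [0.5004, -0.4479, 0.0914]
eef_rot: [-0.039, 0.999, 0.0, 0.0]
contact_force: [0.5, 0.3, -7.3]
finger_gap: 0.293
```

Call:
jog_arm --steps '[{"delta_pos":[0.0,0.004,0.002],"roll":0.0},{"delta_pos":[0.0,0.004,0.005],"roll":0.0},{"delta_pos":[0.0,0.004,0.005],"roll":0.0}]'

```text
time: 16.15
position: [0.5006, -0.4473, 0.0912]
eef_rot: [-0.039, 0.999, -0.001, 0.001]
contact_force: [-4.3, -3.4, 9.9]
finger_gap: 0.289
```

Contact. Release, rise, and look.

Call:
jog_arm --steps '[{"delta_pos":[0.0,0.0,-0.002],"roll":0.0},{"delta_pos":[0.0,0.0,-0.002],"roll":0.0},{"delta_pos":[0.0,0.0,-0.002],"roll":0.0},{"delta_pos":[0.0,0.0,-0.002],"roll":0.0},{"delta_pos":[0.0,0.0,-0.002],"roll":0.0}]' --claw 1.0

```text
time: 16.77
position: [0.5003, -0.4462, 0.09]
eef_rot: [-0.039, 0.999, 0.0, -0.0]
contact_force: [0.2, 0.5, 0.0]
finger_gap: 1.0
```

Call:
jog_arm --steps '[{"delta_pos":[0.0,0.0,-0.15],"roll":0.0},{"delta_pos":[0.0,0.0,-0.3],"roll":0.0},{"delta_pos":[-0.05,0.0,-0.45],"roll":0.0},{"delta_pos":[-0.1,0.0,-0.45],"roll":0.0},{"delta_pos":[-0.1,0.0,-0.45],"roll":0.0}]'

```text
time: 17.4
position: [0.5415, -0.443, 0.2703]
eef_rot: [-0.039, 0.999, -0.0, 0.0]
contact_force: [0.3, -0.5, -0.5]
finger_gap: 1.002
```

```bash
python3 -c "
from h import *
shot('G')
go((.376,.193,.26),255.5)"
```

```text
G 17.4 [ 0.5415 -0.443   0.2703] -175.47314392453578
delta [0.2853 1.6176 0.0241] roll -0.3944 rows 11
```

View pics/G.png

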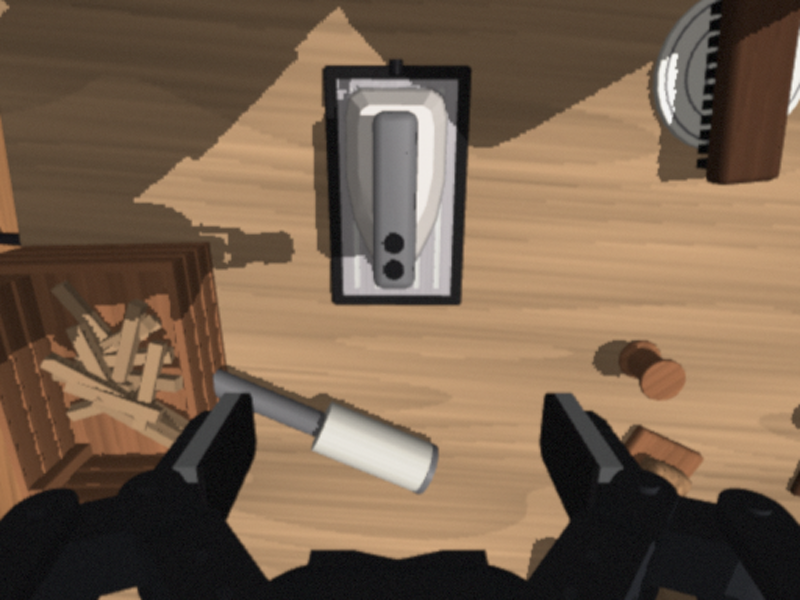

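View G shows the iron inside the rest (corners (326,68), (469,68), (461,304), (334,304)), aligned with it. The sole rear is at about row 87. Checking the margins with numbers.

```bash
python3 -c "
from h import *
im,P=load('G'); g=lambda u,z: ray(P,np.array(u)/1.5625,z)
r=g([(326,68),(469,68),(461,304),(334,304)],.008);c=r.mean(0);a=np.arctan2(*(r[2]-r[1]+r[3]-r[0])[::-1]);M=np.array([[np.cos(a),np.sin(a)],[-np.sin(a),np.cos(a)]])
print('rest',c,np.degrees(a),np.linalg.norm(np.diff(r,axis=0),axis=1))
f=lambda u,z:((g(u,z)-c)@M.T*1000).round(1)
print('handle',f([(395,112),(394,287)],.105).tolist()); 
for z in(.01,.02,.03): print('rear',f([(395,87)],z).tolist(),'sides',f([(347,165),(446,165)],z).tolist())
im=cv2.resize(load('G')[0][30:205,190:320],None,fx=4.5,fy=3.4,interpolation=cv2.INTER_CUBIC); 
x=imaging.camera('scene')[:,:,::-1]; y=cv2.resize(x[140:230,90:170],(534,600),interpolation=cv2.INTER_CUBIC)
top=imaging.camera('top')[:,:,::-1];y2=cv2.resize(top[165:240,365:425],(266,332))
cv2.imwrite('pics/G2.png',y); np.save('pics/topG.npy',top)
"
```

```text
rest [ 0.503  -0.4463] 4.557562140496679 [0.1021 0.1775 0.1047]
handle [[-54.7, -1.3], [45.5, -2.1]]
rear [[-76.1, -1.8]] sides [[-22.0, -37.9], [-22.0, 36.5]]
rear [[-75.2, -1.7]] sides [[-22.5, -37.0], [-22.5, 35.5]]
rear [[-74.2, -1.7]] sides [[-23.0, -36.0], [-23.0, 34.6]]
```

View pics/G2.png

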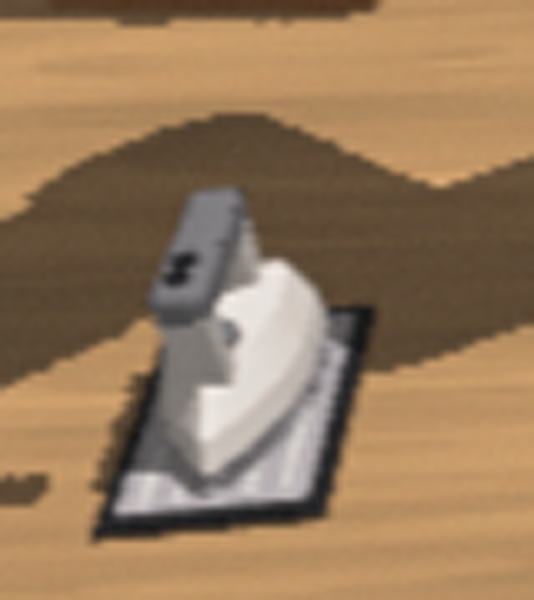

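```bash
python3 -c "
from h import *
P=campose('scene');a=np.radians(4.5);M=np.array([[np.cos(a),np.sin(a)],[-np.sin(a),np.cos(a)]])
f=lambda u,z: ray(P,np.array(u)*[80/534,90/600]+[90,140],z)
r=f([(97,535),(325,513),(372,310)],.008); c=(r[0]+r[2])/2; print(r,c, (f((206,488),.009)-c)@M.T*1000)
go((.376,.193,.26),255.5)
"
```

```text
[[ 0.6027 -0.4868]
 [ 0.594  -0.385 ]
 [ 0.419  -0.3996]] [ 0.5109 -0.4432] [[60.2588 -6.8844]]
delta [0.2843 1.6173 0.0249] roll -0.3947 rows 11
```

Call:
jog_arm --steps '[{"delta_pos":[0.1,0.8,0.0],"roll":0.0},{"delta_pos":[0.1,0.8,0.0],"roll":0.0},{"delta_pos":[0.1,0.8,0.0],"roll":0.0},{"delta_pos":[0.1,0.8,0.0],"roll":0.0},{"delta_pos":[0.1,0.8,0.0],"roll":0.0}]'

```text
time: 18.18
position: [0.4772, -0.1433, 0.2697]
eef_rot: [-0.038, 0.999, 0.0, -0.0]
contact_force: [2.0, -0.2, -0.2]
finger_gap: 0.998
```

Call:
jog_arm --steps '[{"delta_pos":[0.15,0.82,0.0],"roll":0.0},{"delta_pos":[0.15,0.82,0.0],"roll":0.0},{"delta_pos":[0.15,0.82,0.0],"roll":0.0},{"delta_pos":[0.15,0.82,0.0],"roll":0.0},{"delta_pos":[0.15,0.82,0.0],"roll":0.0}]'

```text
time: 18.8
position: [0.3975, 0.1582, 0.2698]
eef_rot: [-0.039, 0.999, -0.0, 0.0]
contact_force: [1.8, 0.0, 0.1]
finger_gap: 0.998
```

```bash
python3 -c "
from h import *
go((.38,.2,.26))"
```

```text
delta [0.0356 0.1074 0.0246] roll 0 rows 1
```

Call:
jog_arm --steps '[{"delta_pos":[0.035,0.107,0.025],"roll":0.0},{"delta_pos":[0.035,0.107,0.025],"roll":0.0},{"delta_pos":[0.035,0.107,0.025],"roll":0.0},{"delta_pos":[0.035,0.107,0.025],"roll":0.0}]'

```text
time: 19.3
position: [0.3821, 0.1978, 0.2602]
eef_rot: [-0.038, 0.999, -0.0, 0.0]
contact_force: [-0.9, -1.1, -0.2]
finger_gap: 1.002
```

```bash
python3 -c "
from h import *
shot('H')"
```

```text
H 19.3 [0.3821 0.1978 0.2602] -175.6356588270752
```

View pics/H.png

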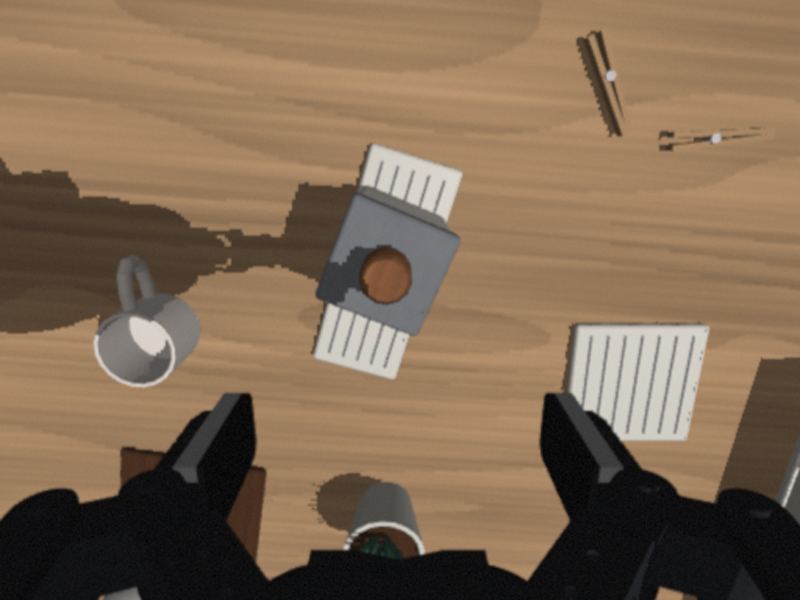

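View H shows tray corners (371,145), (462,171), (396,378), (314,356); lid corners (359,192), (460,236), (415,334), (317,297); knob top (386,275). The empty square mat has corners (571,325), (709,324), (688,440).

```bash
python3 -c "
from h import *
im,P=load('H'); g=lambda u,z: ray(P,np.array(u)/1.5625,z); an=lambda d:np.degrees(np.arctan2(d[1],d[0])).round(2)
t=g([(371,145),(462,171),(396,378),(314,356)],.008);print('tray',t.mean(0),np.linalg.norm(np.diff(t,axis=0),axis=1),an(t[2]-t[1]),an(t[3]-t[0]))
l=g([(359,192),(460,236),(415,334),(317,297)],.098);print('lid',l.mean(0),np.linalg.norm(np.diff(l,axis=0),axis=1),an(l[1]-l[0]),an(l[2]-l[3]),an(l[2]-l[1]),an(l[3]-l[0]))
print('knob',g((386,275),.124))
q=g([(571,325),(709,324),(688,440)],.008);print('sq',(q[0]+q[2])/2,np.linalg.norm(np.diff(q,axis=0),axis=1),an(q[1]-q[0]),an(q[2]-q[1]))
go((.376,.193,.118),184.5)
"
```

```text
tray [0.401  0.1886] [0.0694 0.1762 0.0711] -11.71 -12.28
lid [0.3757 0.1913] [0.0638 0.0668 0.0646] 71.02 72.39 -18.2 -18.94
knob [[0.3739 0.1908]]
sq [0.4854 0.4049] [0.1122 0.1092] 94.83 5.79
delta [ 0.0162 -0.0108  0.3556] roll -0.0008 rows 3
```

```bash
python3 -c "
from h import *
for n,c in(('H',(386,275)),('A',(251,199))):
    im,P=load(n); hsv=cv2.cvtColor(im,cv2.COLOR_BGR2HSV); u,v=int(c[0]/1.5625),int(c[1]/1.5625)
    print(hsv[v-18,u+18],hsv[v+18,u-22],hsv[v-22,u])
    b=im.astype(int); m=((b[:,:,0]>=b[:,:,2])&(b[:,:,2]<150)).astype(np.uint8); mm=np.zeros_like(m); mm[v-60:v+60,u-60:u+60]=m[v-60:v+60,u-60:u+60]
    k,_=cv2.findContours(cv2.morphologyEx(mm,cv2.MORPH_OPEN,np.ones((3,3))),cv2.RETR_EXTERNAL,cv2.CHAIN_APPROX_NONE); k=max(k,key=cv2.contourArea)[:,0]
    ap=cv2.approxPolyDP(k[:,None],3,True)[:,0]; print(n,ap.tolist(),cv2.contourArea(k))
    p=ray(P,k,.098); r=cv2.minAreaRect((p*1000).astype(np.float32)); print(r)
"
```

```text
[115  12 125] [110  13 122] [114  11 119]
H [[228, 124], [203, 189], [265, 213], [292, 152]] 4915.0
((375.909912109375, 190.19955444335938), (66.74156951904297, 68.26042175292969), 71.69792175292969)
[107  14 129] [111  14 129] [110  12 127]
A [[143, 89], [132, 144], [186, 161], [201, 107]] 3506.5
((377.0843200683594, 191.4374237060547), (68.03535461425781, 69.01700592041016), 71.70050811767578)
```

Call:
jog_arm --steps '[{"delta_pos":[0.0166,-0.017,0.13],"roll":0.0},{"delta_pos":[0.0166,-0.017,0.26],"roll":0.0},{"delta_pos":[0.0166,-0.017,0.34],"roll":0.0},{"delta_pos":[0.0166,-0.017,0.355],"roll":0.0},{"delta_pos":[0.0166,-0.017,0.355],"roll":0.0}]'

```text
time: 19.98
position: [0.3762, 0.1913, 0.119]
eef_rot: [-0.039, 0.999, 0.0, 0.0]
contact_force: [-0.0, -0.3, 0.4]
finger_gap: 1.001
```

Call:
jog_arm --steps '[{"delta_pos":[0.0,0.0,0.0],"roll":0.0},{"delta_pos":[0.0,0.0,0.0],"roll":0.0},{"delta_pos":[0.0,0.0,0.0],"roll":0.0},{"delta_pos":[0.0,0.0,0.0],"roll":0.0},{"delta_pos":[0.0,0.0,0.0],"roll":0.0}]' --claw 0.0 --newtons 60

```text
time: 20.6
position: [0.3761, 0.1915, 0.1189]
eef_rot: [-0.039, 0.999, -0.0, 0.001]
contact_force: [-0.5, -2.9, 9.7]
finger_gap: 0.327
```

Call:
jog_arm --steps '[{"delta_pos":[0.0,0.0,0.0],"roll":0.0},{"delta_pos":[0.0,0.0,-0.03],"roll":0.0},{"delta_pos":[0.0,0.0,-0.12],"roll":0.0},{"delta_pos":[0.0,0.0,-0.23],"roll":0.0},{"delta_pos":[0.0,0.0,-0.25],"roll":0.0}]'

```text
time: 21.22
position: [0.3767, 0.1921, 0.2211]
eef_rot: [-0.039, 0.999, 0.001, 0.002]
contact_force: [0.6, 0.3, -3.5]
finger_gap: 0.327
```

```bash
python3 -c "
from h import *
s=ctrl.sense();print(s['finger_gap'],s['contact_force'],s['position'],yaw(s))
go((.4856,.4065,s['position'][2]),yaw(s)+23.5)"
```

```text
0.3269506049934731 [ 0.5906  0.2835 -3.5174] [0.3767 0.1921 0.2211] -175.53620872443028
delta [-0.3131  0.5132  0.002 ] roll -0.1306 rows 4
```

Call:
jog_arm --steps '[{"delta_pos":[-0.07,0.11,0.0],"roll":-0.03},{"delta_pos":[-0.15,0.25,0.0],"roll":-0.07},{"delta_pos":[-0.23,0.38,0.0],"roll":-0.11},{"delta_pos":[-0.29,0.47,0.0],"roll":-0.131},{"delta_pos":[-0.313,0.513,0.0],"roll":-0.131}]'

```text
time: 21.85
position: [0.4848, 0.4075, 0.2163]
eef_rot: [-0.243, 0.97, -0.0, -0.001]
contact_force: [-0.0, -0.1, -4.0]
finger_gap: 0.327
```

Call:
jog_arm --steps '[{"delta_pos":[0.0,0.0,0.0],"roll":0.0},{"delta_pos":[0.0,0.0,0.08],"roll":0.0},{"delta_pos":[0.0,0.0,0.16],"roll":0.0},{"delta_pos":[0.0,0.0,0.2],"roll":0.0},{"delta_pos":[0.0,0.0,0.21],"roll":0.0}]'

```text
time: 22.48
position: [0.4841, 0.4052, 0.1337]
eef_rot: [-0.242, 0.97, -0.0, -0.001]
contact_force: [-0.4, -0.1, -2.6]
finger_gap: 0.326
```

```bash
python3 -c "
from h import *
s=ctrl.sense();print(s['finger_gap'],s['contact_force'],s['position'],yaw(s))
go((.4856,.4062,.119),207.9)"
```

```text
0.32619051960270573 [-0.3701 -0.1103 -2.5557] [0.4841 0.4052 0.1337] -151.9738944704583
delta [-0.0045  0.0006  0.0368] roll 0.0007 rows 1
```

Call:
jog_arm --steps '[{"delta_pos":[-0.0045,0.001,0.01],"roll":0.0},{"delta_pos":[-0.0045,0.001,0.022],"roll":0.0},{"delta_pos":[-0.0045,0.001,0.03],"roll":0.0},{"delta_pos":[-0.0045,0.001,0.035],"roll":0.0},{"delta_pos":[-0.0045,0.001,0.036],"roll":0.0}]'

```text
time: 23.1
position: [0.4859, 0.407, 0.1197]
eef_rot: [-0.242, 0.97, -0.0, -0.0]
contact_force: [-0.8, 0.6, -2.5]
finger_gap: 0.328
```

Call:
jog_arm --steps '[{"delta_pos":[0.0,0.0,0.003],"roll":0.0},{"delta_pos":[0.0,0.0,0.003],"roll":0.0}]'

```text
time: 23.35
position: [0.4862, 0.4071, 0.1189]
eef_rot: [-0.242, 0.97, 0.0, 0.0]
contact_force: [0.7, -1.9, 0.9]
finger_gap: 0.324
```

Call:
jog_arm --steps '[{"delta_pos":[0.0,0.0,0.001],"roll":0.0},{"delta_pos":[0.0,0.0,0.001],"roll":0.0},{"delta_pos":[0.0,0.0,-0.002],"roll":0.0},{"delta_pos":[0.0,0.0,-0.002],"roll":0.0},{"delta_pos":[0.0,0.0,-0.002],"roll":0.0}]' --claw 1.0

```text
time: 23.98
position: [0.486, 0.407, 0.1194]
eef_rot: [-0.242, 0.97, 0.0, 0.0]
contact_force: [0.3, -0.0, -0.3]
finger_gap: 1.001
```

Call:
jog_arm --steps '[{"delta_pos":[0.0,0.0,-0.15],"roll":0.0},{"delta_pos":[0.0,0.0,-0.3],"roll":0.03},{"delta_pos":[0.0,0.0,-0.37],"roll":0.09},{"delta_pos":[0.0,0.0,-0.37],"roll":0.13},{"delta_pos":[0.0,0.0,-0.37],"roll":0.13}]'

```text
time: 24.6
position: [0.486, 0.4071, 0.2674]
eef_rot: [-0.041, 0.999, 0.0, 0.0]
contact_force: [0.5, -0.6, -0.8]
finger_gap: 0.999
```

```bash
python3 -c "
from h import *
shot('I')
go((.397,-.218,.22),189)"
```

```text
I 24.6 [0.486  0.4071 0.2674] -175.31421077176972
delta [ 0.3523 -1.5382  0.1183] roll -0.0233 rows 11
```

View pics/I.png

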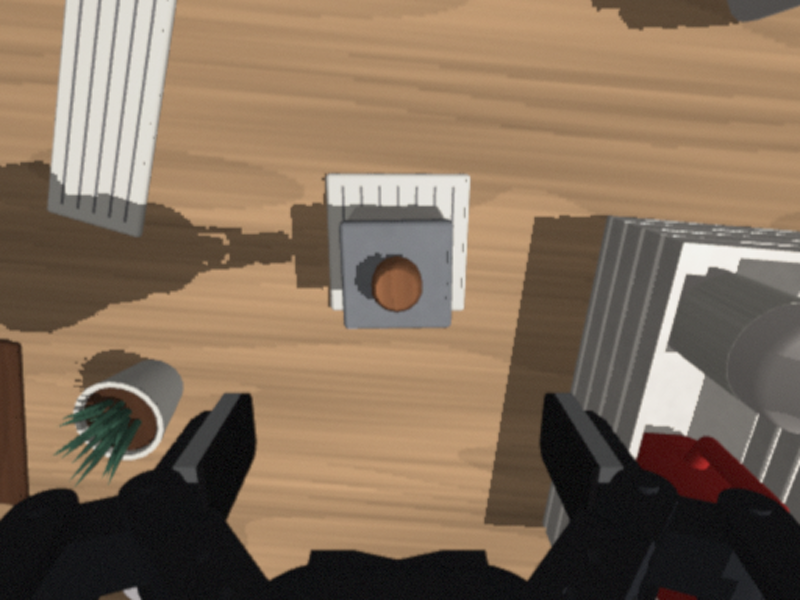

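View I shows the tin squarely over the mat: mat corners (326,174), (469,176), (464,310), (331,308), lid corners (342,221), (452,220), (449,327), (347,327).

```bash
python3 -c "
from h import *
im,P=load('I'); g=lambda u,z: ray(P,np.array(u)/1.5625,z); an=lambda d:np.degrees(np.arctan2(d[1],d[0])).round(2)
q=g([(326,174),(469,176),(464,310),(331,308)],.008);print('sq',q.mean(0),np.linalg.norm(np.diff(q,axis=0),axis=1),an(q[1]-q[0]),an(q[2]-q[1]),an(q[3]-q[0]))
l=g([(342,221),(452,220),(449,327),(347,327)],.098);print('lid',l.mean(0),an(l[1]-l[0]),an(l[2]-l[3]),an(l[2]-l[1]),an(l[3]-l[0]))
"
```

```text
sq [0.4859 0.4071] [0.1079 0.107  0.1092] 93.93 5.07 4.37
lid [0.4866 0.4071] 95.23 94.71 5.05 5.44
```

Call:
jog_arm --steps '[{"delta_pos":[0.15,-0.77,0.0],"roll":-0.02},{"delta_pos":[0.15,-0.77,0.0],"roll":-0.02},{"delta_pos":[0.15,-0.77,0.0],"roll":-0.02},{"delta_pos":[0.15,-0.77,0.0],"roll":-0.02},{"delta_pos":[0.15,-0.77,0.0],"roll":-0.02}]'

```text
time: 25.28
position: [0.4503, 0.0946, 0.267]
eef_rot: [-0.074, 0.997, -0.0, -0.0]
contact_force: [1.1, -0.3, 0.0]
finger_gap: 1.002
```

Call:
jog_arm --steps '[{"delta_pos":[0.2,-0.75,0.0],"roll":0.0},{"delta_pos":[0.2,-0.75,0.0],"roll":0.0},{"delta_pos":[0.2,-0.75,0.0],"roll":0.0},{"delta_pos":[0.2,-0.75,0.0],"roll":0.0},{"delta_pos":[0.2,-0.75,0.0],"roll":0.0}]'

```text
time: 25.9
position: [0.4142, -0.2138, 0.2671]
eef_rot: [-0.073, 0.997, 0.0, -0.0]
contact_force: [1.5, -0.3, -0.5]
finger_gap: 1.0
```

```bash
python3 -c "
from h import *
go((.40,-.218,.22),189)"
```

```text
delta [ 0.0365 -0.0051  0.1178] roll -0.0032 rows 1
```

Tin is centred within 1 mm and 0.5°. Now the brush: move over it and measure with a mask.

Call:
jog_arm --steps '[{"delta_pos":[0.036,-0.005,0.04],"roll":0.0},{"delta_pos":[0.036,-0.005,0.04],"roll":0.0},{"delta_pos":[0.036,-0.005,0.04],"roll":0.0},{"delta_pos":[0.036,-0.005,0.04],"roll":0.0}]'

```text
time: 26.4
position: [0.4017, -0.2154, 0.2518]
eef_rot: [-0.073, 0.997, -0.0, 0.0]
contact_force: [0.3, 0.4, -0.6]
finger_gap: 1.002
```

```bash
python3 -c "
from h import *
shot('J'); im,P=load('J')
hsv=cv2.cvtColor(im,cv2.COLOR_BGR2HSV); c=proj(P,[[.397,-.218,.046]])[0].astype(int);print(c,hsv[c[1],c[0]],hsv[20,200])
m=((im[:,:,2]<125)&(im[:,:,2].astype(int)>im[:,:,0]*1.15)).astype(np.uint8); m=cv2.morphologyEx(m,cv2.MORPH_OPEN,np.ones((3,3)))
n,lab=cv2.connectedComponents(m); k=(lab==lab[c[1],c[0]]).astype(np.uint8)
k=max(cv2.findContours(k,cv2.RETR_EXTERNAL,cv2.CHAIN_APPROX_NONE)[0],key=cv2.contourArea)
r=cv2.minAreaRect((ray(P,k[:,0],.046)*1000).astype(np.float32));print(r)
o=im.copy(); cv2.drawContours(o,[k],-1,(0,255,0),1); cv2.imwrite('pics/J2.png',cv2.resize(o,(800,600),interpolation=cv2.INTER_CUBIC))
"
```

```text
J 26.4 [ 0.4017 -0.2154  0.2518] -171.63919769985017
[252 162] [ 10 142  79] [ 15 101 179]
((397.8160400390625, -225.82473754882812), (148.6405487060547, 57.07145690917969), 9.93948745727539)
```

View pics/J2.png

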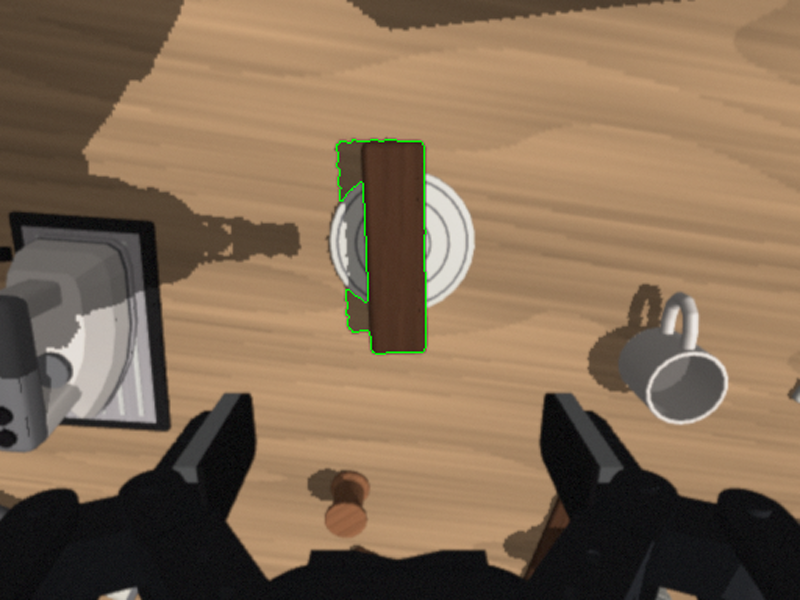

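View J: the mask took in the shadow, so I'll use the brush's own corners (363,142), (425,142), (426,352), (371,352). The round mat spans columns 330–475.

```bash
python3 -c "
from h import *
im,P=load('J'); g=lambda u,z: ray(P,np.array(u)/1.5625,z); an=lambda d:np.degrees(np.arctan2(d[1],d[0])).round(2)
b=g([(363,142),(425,142),(426,352),(371,352)],.046);print('brush',b.mean(0),np.linalg.norm(np.diff(b,axis=0),axis=1),an(b[2]-b[1]),an(b[3]-b[0]))
hsv=cv2.cvtColor(im,cv2.COLOR_BGR2HSV); m=((hsv[:,:,1]<60)&(hsv[:,:,2]>90)).astype(np.uint8)
mm=np.zeros_like(m); mm[105:205,205:310]=m[105:205,205:310]; mm=cv2.morphologyEx(mm,cv2.MORPH_OPEN,np.ones((3,3)))
v,u=np.nonzero(mm); h=cv2.convexHull(np.c_[u,v].astype(np.float32))[:,0]; p=ray(P,h,.008)
# circle fit on arc points (mat edge), least squares
A=np.c_[2*p,np.ones(len(p))]; s=np.linalg.lstsq(A,(p**2).sum(1),rcond=None)[0]; rad=np.sqrt(s[2]+s[0]**2+s[1]**2); print('rmat',s[:2],rad,np.abs(np.linalg.norm(p-s[:2],axis=1)-rad).max())
go((*b.mean(0),.036),an(b[2]-b[1]+b[3]-b[0]))
"
```

```text
brush [ 0.3972 -0.2169] [0.0395 0.1455 0.04  ] 9.66 9.45
rmat [ 0.3966 -0.2133] 0.05465634726135392 0.0019689651599268665
delta [ 0.0119 -0.0019  0.5394] roll -0.0067 rows 4
```

Call:
jog_arm --steps '[{"delta_pos":[0.012,-0.003,0.15],"roll":-0.007},{"delta_pos":[0.012,-0.003,0.3],"roll":-0.007},{"delta_pos":[0.012,-0.003,0.43],"roll":-0.007},{"delta_pos":[0.012,-0.003,0.52],"roll":-0.007},{"delta_pos":[0.012,-0.003,0.548],"roll":-0.007}]'

```text
time: 27.08
position: [0.3958, -0.217, 0.0308]
eef_rot: [-0.083, 0.997, 0.001, -0.001]
contact_force: [1.2, -0.1, -0.2]
finger_gap: 1.001
```

Call:
jog_arm --steps '[{"delta_pos":[0.0,0.0,0.0],"roll":0.0},{"delta_pos":[0.0,0.0,0.0],"roll":0.0},{"delta_pos":[0.0,0.0,0.0],"roll":0.0},{"delta_pos":[0.0,0.0,0.0],"roll":0.0},{"delta_pos":[0.0,0.0,0.0],"roll":0.0}]' --claw 0.0 --newtons 40

```text
time: 27.7
position: [0.3975, -0.2183, 0.0336]
eef_rot: [-0.083, 0.997, -0.001, 0.001]
contact_force: [-1.0, 1.7, 7.4]
finger_gap: 0.486
```

```bash
python3 -c "
from h import *
s=ctrl.sense();print(s['finger_gap'],s['contact_force'],s['position'],yaw(s))
go((.4015,.189,.032),yaw(s)-9.6-12.1)"
```

```text
0.48563954514227614 [-1.0297  1.7233  7.4151] [ 0.3975 -0.2183  0.0336] -170.49257434289177
delta [-0.178   1.0027  0.003 ] roll 0.1206 rows 7
```

Call:
jog_arm --steps '[{"delta_pos":[0.0,0.0,-0.05],"roll":0.0},{"delta_pos":[0.0,0.0,-0.15],"roll":0.0},{"delta_pos":[0.0,0.0,-0.27],"roll":0.0},{"delta_pos":[-0.03,0.12,-0.27],"roll":0.02},{"delta_pos":[-0.05,0.25,-0.27],"roll":0.05}]'

```text
time: 28.32
position: [0.4005, -0.1153, 0.1417]
eef_rot: [-0.002, 1.0, -0.0, 0.001]
contact_force: [1.5, 0.5, -1.8]
finger_gap: 0.484
```

```bash
python3 -c "
from h import *
s=ctrl.sense();print(s['finger_gap'],s['contact_force'],s['position'],yaw(s))
go((.4014,.189,.14),168)"
```

```text
0.48390189558065194 [ 1.461   0.471  -1.8457] [ 0.4005 -0.1153  0.1417] -179.74431340285622
delta [-0.0056  0.7607  0.0036] roll 0.0681 rows 5
```

Call:
jog_arm --steps '[{"delta_pos":[0.0,0.15,0.0],"roll":0.02},{"delta_pos":[0.0,0.3,0.0],"roll":0.04},{"delta_pos":[0.0,0.45,0.0],"roll":0.068},{"delta_pos":[0.0,0.6,0.0],"roll":0.068},{"delta_pos":[0.0,0.72,0.0],"roll":0.068}]'

```text
time: 28.95
position: [0.3972, 0.1745, 0.1413]
eef_rot: [0.102, 0.995, 0.001, 0.001]
contact_force: [1.8, -1.3, -2.2]
finger_gap: 0.481
```

Call:
jog_arm --steps '[{"delta_pos":[0.0,0.03,0.0],"roll":0.0},{"delta_pos":[0.0,0.035,0.05],"roll":0.0},{"delta_pos":[0.0,0.035,0.13],"roll":0.0},{"delta_pos":[0.0,0.035,0.2],"roll":0.0},{"delta_pos":[0.0,0.035,0.23],"roll":0.0}]'

```text
time: 29.58
position: [0.3998, 0.1851, 0.0476]
eef_rot: [0.103, 0.995, -0.0, -0.0]
contact_force: [0.0, 0.2, -1.5]
finger_gap: 0.483
```

```bash
python3 -c "
from h import *
s=ctrl.sense();print(s['finger_gap'],s['contact_force'],s['position'],yaw(s))
go((.4014,.1888,.0336),168)"
```

```text
0.48319221370598464 [ 0.0175  0.2281 -1.5031] [0.3998 0.1851 0.0476] 168.22154233349755
delta [-0.0021  0.01    0.0349] roll 0.0012 rows 1
```

Call:
jog_arm --steps '[{"delta_pos":[-0.002,0.01,0.01],"roll":0.001},{"delta_pos":[-0.002,0.01,0.02],"roll":0.001},{"delta_pos":[-0.002,0.01,0.028],"roll":0.001},{"delta_pos":[-0.002,0.01,0.032],"roll":0.001},{"delta_pos":[-0.002,0.01,0.032],"roll":0.001}]'

```text
time: 30.2
position: [0.4017, 0.1895, 0.0355]
eef_rot: [0.104, 0.995, -0.0, 0.0]
contact_force: [0.0, -0.3, -1.0]
finger_gap: 0.484
```

Call:
jog_arm --steps '[{"delta_pos":[0.0,0.0,0.003],"roll":0.0},{"delta_pos":[0.0,0.0,0.003],"roll":0.0}]'

```text
time: 30.45
position: [0.4016, 0.1895, 0.0342]
eef_rot: [0.104, 0.995, -0.0, -0.0]
contact_force: [-0.4, 0.4, -1.6]
finger_gap: 0.486
```

Call:
jog_arm --steps '[{"delta_pos":[0.0,0.0,0.002],"roll":0.0},{"delta_pos":[0.0,0.0,0.003],"roll":0.0},{"delta_pos":[0.0,0.0,0.003],"roll":0.0}]'

```text
time: 30.82
position: [0.4017, 0.1896, 0.0336]
eef_rot: [0.104, 0.995, 0.0, 0.0]
contact_force: [-6.4, -2.6, 17.1]
finger_gap: 0.486
```

Call:
jog_arm --steps '[{"delta_pos":[0.0,0.0,-0.002],"roll":0.0},{"delta_pos":[0.0,0.0,-0.002],"roll":0.0},{"delta_pos":[0.0,0.0,-0.002],"roll":0.0},{"delta_pos":[0.0,0.0,-0.002],"roll":0.0},{"delta_pos":[0.0,0.0,-0.002],"roll":0.0}]' --claw 1.0

```text
time: 31.45
position: [0.4016, 0.1895, 0.0337]
eef_rot: [0.104, 0.995, -0.0, -0.0]
contact_force: [-0.6, 0.1, 0.1]
finger_gap: 1.0
```

Call:
jog_arm --steps '[{"delta_pos":[0.0,0.0,-0.15],"roll":0.0},{"delta_pos":[0.0,0.0,-0.3],"roll":0.0},{"delta_pos":[0.0,0.0,-0.45],"roll":0.0},{"delta_pos":[0.0,0.0,-0.55],"roll":0.0},{"delta_pos":[0.0,0.0,-0.55],"roll":0.0}]'

```text
time: 32.08
position: [0.4029, 0.1901, 0.2566]
eef_rot: [0.104, 0.995, 0.001, 0.002]
contact_force: [0.0, 0.2, -0.7]
finger_gap: 1.0
```

```bash
python3 -c "
from h import *
shot('K')
go((.645,.0215,.255),180)"
```

```text
K 32.075 [0.4029 0.1901 0.2566] 168.0806342458805
delta [-0.6807 -0.2864  0.    ] roll -0.0662 rows 5
```

View pics/K.png

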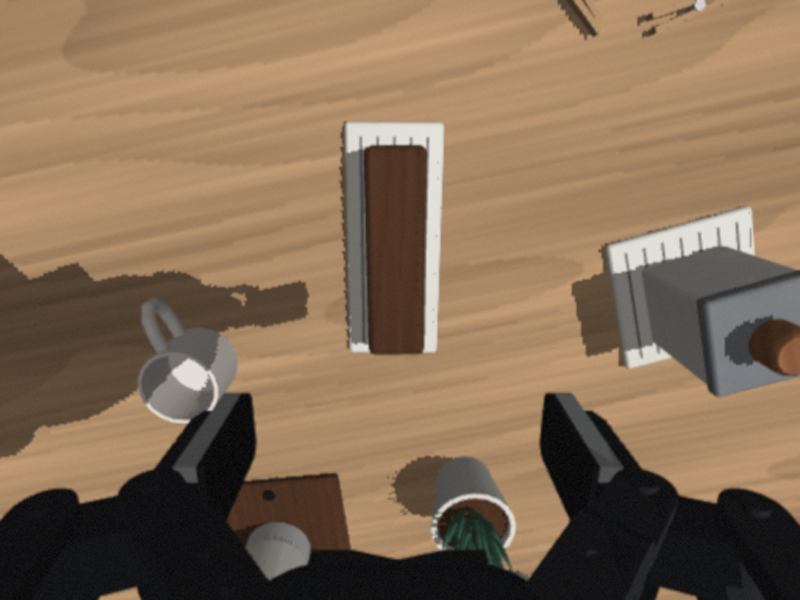

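View K shows the brush on the tray: tray corners (344,122), (443,123), (437,352), (350,352), brush corners (365,146), (427,146), (422,354), (371,354).

Call:
jog_arm --steps '[{"delta_pos":[-0.713,-0.294,0.0],"roll":-0.066},{"delta_pos":[-0.713,-0.294,0.0],"roll":-0.066},{"delta_pos":[-0.713,-0.294,0.0],"roll":-0.066},{"delta_pos":[-0.713,-0.294,0.0],"roll":-0.066},{"delta_pos":[-0.713,-0.294,0.0],"roll":-0.066}]'

```text
time: 32.75
position: [0.6563, 0.0149, 0.2521]
eef_rot: [0.0, 1.0, 0.0, -0.001]
contact_force: [1.5, 0.4, 1.1]
finger_gap: 1.001
```

Call:
jog_arm --steps '[{"delta_pos":[0.0,0.0,0.0],"roll":0.0},{"delta_pos":[0.0,0.0,0.0],"roll":0.0}]'

```text
time: 33.0
position: [0.6547, 0.0165, 0.2523]
eef_rot: [0.0, 1.0, 0.0, -0.001]
contact_force: [-0.1, -0.0, -0.5]
finger_gap: 0.999
```

```bash
python3 -c "
from h import *
an=lambda d:np.degrees(np.arctan2(d[1],d[0])).round(2)
im,P=load('K'); g=lambda u,z: ray(P,np.array(u)/1.5625,z)
t=g([(344,122),(443,123),(437,352),(350,352)],.008);b=g([(365,146),(427,146),(422,354),(371,354)],.046)
print('tray',t.mean(0),an(t[2]-t[1]),an(t[3]-t[0]),'brush',b.mean(0),an(b[2]-b[1]),an(b[3]-b[0]))
shot('L'); im,P=load('L'); c=proj(P,[[.66,.0215,.158]])[0]; print(c)
m=(im.max(2)<40).astype(np.uint8); m=cv2.morphologyEx(m,cv2.MORPH_OPEN,np.ones((5,5)))
for k in cv2.findContours(m,cv2.RETR_EXTERNAL,cv2.CHAIN_APPROX_NONE)[0]:
    if cv2.contourArea(k)>200: print(cv2.boundingRect(k),cv2.minEnclosingCircle(k))
go((.66,.0215,.145),180)
"
```

```text
tray [0.4017 0.188 ] -11.84 -12.23 brush [0.4021 0.1901] -12.27 -11.33
L 33.0 [0.6547 0.0165 0.2523] 179.94433612694843
[261.2748 209.2651]
(0, 253, 512, 131) ((255.5, 358.5), 256.67205810546875)
(240, 181, 42, 49) ((260.0400085449219, 204.99000549316406), 24.738758087158203)
delta [-0.0143  0.0113  0.2703] roll -0.0001 rows 2
```

The cap is where I left it (0.660, 0.0215). Brush is within about 2 mm and 0.5°. Now grasp the bottle.

Call:
jog_arm --steps '[{"delta_pos":[-0.0143,0.0115,0.1],"roll":0.0},{"delta_pos":[-0.0143,0.0115,0.2],"roll":0.0},{"delta_pos":[-0.0143,0.0115,0.25],"roll":0.0},{"delta_pos":[-0.0143,0.0115,0.258],"roll":0.0},{"delta_pos":[-0.0143,0.0115,0.258],"roll":0.0}]'

```text
time: 33.67
position: [0.6609, 0.0216, 0.1519]
eef_rot: [-0.0, 1.0, 0.0, 0.001]
contact_force: [-0.3, -0.5, 0.3]
finger_gap: 0.997
```

Call:
jog_arm --steps '[{"delta_pos":[0.0,0.0,0.0],"roll":0.0},{"delta_pos":[0.0,0.0,0.0],"roll":0.0},{"delta_pos":[0.0,0.0,0.0],"roll":0.0},{"delta_pos":[0.0,0.0,0.0],"roll":0.0},{"delta_pos":[0.0,0.0,0.0],"roll":0.0}]' --claw 0.0 --newtons 40

```text
time: 34.3
position: [0.6613, 0.021, 0.1511]
eef_rot: [0.0, 1.0, 0.0, 0.0]
contact_force: [-0.3, 0.5, 5.5]
finger_gap: 0.388
```

Call:
jog_arm --steps '[{"delta_pos":[0.0,0.0,0.0],"roll":0.0},{"delta_pos":[0.0,0.0,-0.03],"roll":0.0},{"delta_pos":[0.0,0.0,-0.12],"roll":0.0},{"delta_pos":[0.0,0.0,-0.23],"roll":0.0},{"delta_pos":[0.0,0.0,-0.25],"roll":0.0}]'

```text
time: 34.92
position: [0.662, 0.0209, 0.2541]
eef_rot: [0.0, 1.0, 0.0, 0.002]
contact_force: [0.2, 0.2, -3.2]
finger_gap: 0.382
```

```bash
python3 -c "
from h import *
s=ctrl.sense();print(s['finger_gap'],s['contact_force'],s['position'],yaw(s))
go((.3967,-.2134,s['position'][2]))"
```

```text
0.3821656379984906 [ 0.1756  0.1741 -3.1518] [0.662  0.0209 0.2541] 179.95669405453356
delta [ 0.6627 -0.5864 -0.003 ] roll 0 rows 6
```

Call:
jog_arm --steps '[{"delta_pos":[0.1,-0.08,0.0],"roll":0.0},{"delta_pos":[0.21,-0.18,0.0],"roll":0.0},{"delta_pos":[0.32,-0.28,0.0],"roll":0.0},{"delta_pos":[0.43,-0.38,0.0],"roll":0.0},{"delta_pos":[0.54,-0.48,0.0],"roll":0.0}]'

```text
time: 35.55
position: [0.4429, -0.1718, 0.2502]
eef_rot: [0.0, 1.0, 0.0, -0.0]
contact_force: [0.7, -1.7, -1.2]
finger_gap: 0.384
```

Call:
jog_arm --steps '[{"delta_pos":[0.07,-0.06,0.0],"roll":0.0},{"delta_pos":[0.11,-0.1,0.0],"roll":0.0},{"delta_pos":[0.119,-0.106,0.08],"roll":0.0},{"delta_pos":[0.119,-0.106,0.16],"roll":0.0},{"delta_pos":[0.119,-0.106,0.22],"roll":0.0}]'

```text
time: 36.17
position: [0.3964, -0.213, 0.161]
eef_rot: [0.001, 1.0, 0.0, -0.001]
contact_force: [0.3, -0.2, -2.2]
finger_gap: 0.38
```

```bash
python3 -c "
from h import *
s=ctrl.sense();print(s['finger_gap'],s['contact_force'],s['position'],yaw(s))
go((.398,-.2134,.1511))"
```

```text
0.3799714612760151 [ 0.3089 -0.1974 -2.2039] [ 0.3964 -0.213   0.161 ] 179.93851550935082
delta [-0.0041 -0.001   0.0248] roll 0 rows 1
```

Call:
jog_arm --steps '[{"delta_pos":[-0.004,-0.001,0.008],"roll":0.0},{"delta_pos":[-0.004,-0.001,0.016],"roll":0.0},{"delta_pos":[-0.004,-0.001,0.022],"roll":0.0},{"delta_pos":[-0.004,-0.001,0.024],"roll":0.0}]'

```text
time: 36.67
position: [0.3991, -0.2138, 0.1534]
eef_rot: [0.0, 1.0, -0.0, 0.0]
contact_force: [-1.1, 0.0, -1.8]
finger_gap: 0.383
```

Call:
jog_arm --steps '[{"delta_pos":[0.0,0.0,0.002],"roll":0.0},{"delta_pos":[0.0,0.0,0.002],"roll":0.0}]'

```text
time: 36.92
position: [0.3989, -0.2137, 0.1523]
eef_rot: [0.0, 1.0, -0.0, 0.0]
contact_force: [0.0, 0.0, -2.9]
finger_gap: 0.381
```

Call:
jog_arm --steps '[{"delta_pos":[0.002,0.0,0.003],"roll":0.0},{"delta_pos":[0.002,0.0,0.005],"roll":0.0},{"delta_pos":[0.002,0.0,0.005],"roll":0.0}]'

```text
time: 37.3
position: [0.3986, -0.2138, 0.1511]
eef_rot: [0.0, 1.0, -0.0, 0.001]
contact_force: [-2.0, 2.7, 12.0]
finger_gap: 0.385
```

Call:
jog_arm --steps '[{"delta_pos":[0.0,0.0,-0.002],"roll":0.0},{"delta_pos":[0.0,0.0,-0.002],"roll":0.0},{"delta_pos":[0.0,0.0,-0.002],"roll":0.0},{"delta_pos":[0.0,0.0,-0.002],"roll":0.0},{"delta_pos":[0.0,0.0,-0.002],"roll":0.0}]' --claw 1.0

```text
time: 37.92
position: [0.398, -0.2136, 0.1509]
eef_rot: [0.0, 1.0, 0.0, -0.0]
contact_force: [0.2, -1.1, -0.3]
finger_gap: 0.998
```

Call:
jog_arm --steps '[{"delta_pos":[0.0,0.0,-0.12],"roll":0.0},{"delta_pos":[0.0,0.0,-0.25],"roll":0.0},{"delta_pos":[-0.05,-0.1,-0.4],"roll":0.0},{"delta_pos":[-0.1,-0.25,-0.45],"roll":0.0},{"delta_pos":[-0.1,-0.25,-0.45],"roll":0.0}]'

```text
time: 38.55
position: [0.4389, -0.3164, 0.3318]
eef_rot: [0.001, 1.0, -0.001, 0.001]
contact_force: [0.5, 0.6, -1.0]
finger_gap: 0.998
```

```bash
python3 -c "
from h import *
shot('M')"
```

```text
M 38.55 [ 0.4389 -0.3164  0.3318] 179.8739125437495
```

View pics/M.png

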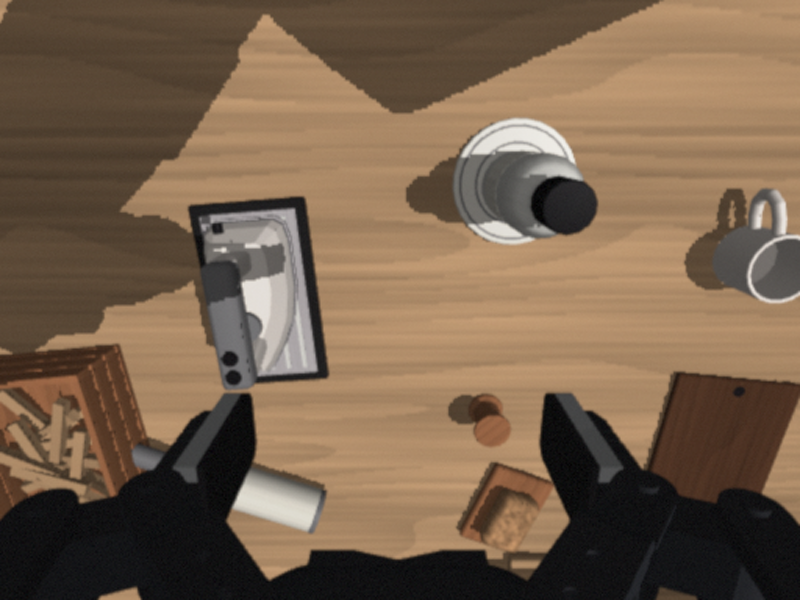

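View M shows the bottle upright on the round mat (mat columns 454–578, rows 118–243, cap top ~(565,206)) and the iron within its rest (corners (190,207), (303,198), (326,376)), sole right edge near column 298. Final numeric check.

```bash
python3 -c "
from h import *
im,P=load('M'); g=lambda u,z: ray(P,np.array(u)/1.5625,z)
print('cap',g((565,206),.158),'mat',g([(454,181),(516,118),(516,243)],.008))
r=g([(190,207),(303,198),(326,376)],.008);c=(r[0]+r[2])/2;a=np.radians(4.5);M=np.array([[np.cos(a),np.sin(a)],[-np.sin(a),np.cos(a)]])
f=lambda u,z:((g(u,z)-c)@M.T*1000).round(1).tolist()
print(c,'nose',f([(262,370)],.01),'right',f([(298,270)],.01),'rear',f([(245,217)],.01),'handle',f([(221,264),(237,386)],.105))
P0=campose('top');a=imaging.camera('top')[:,:,::-1]
for n,z,x in(('plant',.06,(.625,.205)),):
    d=np.abs(a.astype(int)-np.load('pics/top0.npy').astype(int)).max(2); u,v=proj(P0,[[*x,z]])[0].astype(int); print(n,'pixels changed',(d[v-14:v+15,u-14:u+15]>40).sum())
s=ctrl.sense();print(s['time'],s['contact_force'])
"
```

```text
cap [[ 0.398  -0.2165]] mat [[ 0.3952 -0.2668]
 [ 0.343  -0.2158]
 [ 0.4508 -0.208 ]]
[ 0.5017 -0.446 ] nose [[75.7, -11.8]] right [[-23.1, 38.5]] rear [[-75.7, -2.1]] handle [[-55.1, 4.7], [44.0, -1.5]]
plant pixels changed 0
38.65 [ 0.6733 -0.0644  0.2464]
```

```bash
python3 -c "
from workcell import ctrl
print(ctrl.job_done())"
```

```text
the job is handed in; nothing more can be done
None
```

All four things are back on their own stands, upright, and I handed the job in at about 38.7 s. I parked the bottle on the wooden board first, then moved the iron, tin, brush and bottle to their places. Each was lowered until it touched before I let go, and the highest contact force shown after a move was about 17 N.

| Thing | Off centre | Angle error |
|---|---|---|
| Iron | about 1 mm lengthwise, 1.5–2 mm sideways | under 1° |
| Tin | about 1 mm | about 0.5° |
| Brush | about 2 mm sideways | about 0.5° |
| Bottle | 1–3 mm by its cap, about 1.5 mm by where the arm released it | round, so none |

- **Disagreement on the iron:** an early, coarse reading from the scene camera put its nose about 15 mm short and 7 mm to one side. The closer wrist view put the rear and nose at −76 and +76 mm from the rest's centre, so I trusted that one. The nose is partly hidden under the handle, so its sideways position is not well confirmed. The rear and sides fit within 2 mm.
- **Plant:** its pixels in the top view did not change.
- **Other notes:** one move call was refused for its format and moved nothing. I viewed 14 pictures.

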